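# Snap the bearing cover home with the cup-footed pusher

### The job

The bearing housing in the vice wants its end cover. Set the black snap-in cover spigot down into the housing's mouth so that it rests on the three spring hooks and let go of it, then stand the cup-footed pusher over its boss and press it straight down and square until the cover clicks home under all three hooks and lies flat on its seat; do not push the cover in with the fingers, and never lean on it with more than 25 N, because the cover cracks. Afterwards stand the pusher upright on the open bench again, and leave the bush, the brass ring and the screw tin where they are.

Things in the scene. Friction and masses are not known exactly. Their poses are not given: they have to be found in the camera images.
- seat (a point): the flat top face (33 mm inside, 52 mm outside diameter) round the bore of the round grey bearing housing. The point is on the bore's axis in that face, 121 to 129 mm above the bench; z is straight up. The housing stands on a rubber cushion over a tang clamped in a small blue vice: it gives straight down by 2 to 4 mm under the press and springs back. All poses may be about 1 mm off for a whole run, in height too
- hook_mouth (a point): the point on the same axis 6.3 mm above the seat, between the noses of three steel spring hooks that stand round the seat 120 degrees apart. Their noses leave a 44 mm round opening here, with sloping lead-ins above and flat catches below. The hooks end 12 mm above the seat and reach 31 mm out from the axis; they spring outward as the cover is pressed through. The bore is 33 mm wide, 14 mm deep
- cover_boss (a point): black plastic snap-in cover, 50 to 80 g, standing loose on the bench on its spigot at the start. The point is on its axis half-way up the boss to hold it by (plain round stub, 18 mm diameter, 13.5 mm high, rising from a flat land 37 mm in diameter), 27.5 mm above the bench then; z is up its axis. The land is 7 mm below the point, the boss's top 6.5 mm above it, the cover's rim 15.5 mm below it
- cover_rim (a point): on the cover's axis in the plane of its rim's underside, 12 mm above the bench at the start. Above it the rim widens from 42 to 48 mm over 5.4 mm; the land's top is 8.5 mm above. Below it is the spigot, 31 mm diameter, 12 mm long, foot chamfered 2.5 mm (1 mm to spare all round in the bore). Set in the mouth, the cover rests on the hook noses with this point 4 to 5 mm above the seat
- cover_top (a point): on the cover's axis at the top of its boss, 22 mm above the rim's underside. How the cover goes home: pressing takes a force that rises to 11 to 20 N, different each time; about 1 to 2 mm above home the hooks spring in over the rim, it drops on to the solid seat and the force falls by several N. Half pressed, it stays stuck. Home, its rim point is on the seat point. It cracks above 25 N
- pusher_grip (a point): the pusher, a seating tool standing loose and upright on its foot: a round aluminium cup, 36 mm diameter, 24 mm high, and on it a round wooden handle, 22 to 25 mm diameter; 71 mm high in all, 0.15 to 0.31 kg. The point is on its axis in the handle, 45 mm above the sole; z is up its axis. The cup is hollow from below, 22 mm diameter, 17 mm deep: it goes over the boss and bears on the land
- pusher_foot (a point): the point on the pusher's axis in the plane of its sole (on the bench at the start); z is up along the axis
- bush_mid (a point): a small steel bush, 22 mm in diameter, 14 mm high, loose on the bench in front of the vice; the point is its centre. Not part of the job
- ring_mid (a point): a brass setting ring, 32 mm in diameter, 9 mm high, loose on the bench in front of the vice; the point is its centre. Not part of the job
- tin_mid (a point): a round tin with a dark green lid, 67 mm in diameter, 32 mm high, loose on the bench behind the vice; the point is its centre. Not part of the job
Mind the look-alikes: they are no part of the job. What is shaped like the part that bears cover_boss but pink or red is not meant.

How it is judged:
By the outcome, as a careful person would: the job done as asked, in the order asked, and still so for the second after the job is handed in, with the robot touching nothing.
It also fails if it takes over 72 s, if anything falls off the work surface, if the arm or the gripper's body presses on something with over 40 N, if the wrist force passes 120 N, or if a joint passes its speed limit or range.

### The arm

A 6-joint arm with a two-finger parallel gripper is mounted at the origin on a cart in front of the work surface, level with it; the furniture and walls round the work are solid. World frame = base frame: x ahead of the robot, y to its left, z up, the work surface at z = 0. Lengths are in m, angles in rad, forces in N, time in s.
With the tool pointing down it reaches from about 0.35 to 0.95 m from the base axis. Payload 17.4 kg.
Tool frame: the origin (TCP) lies on the centre line of the jaws, within the pads' length; the fingertips stand 19 mm ahead of it and the grasp point (between the pads) is the TCP; y points along the fingers, x is the direction in which the jaws open and shut, and the axes are right-handed (so a half turn about y gives the same grasp; the last joint's range is limited). The gripper opens to 93 mm and grips with 3 to 60 N. Pads are 15 mm wide; open, the fingers measure 128 mm over their backs; the gripper's body (75 mm by 188 mm) begins 65 mm behind the grasp point.
Start: joints at [-1.243, 0.116, 1.442, -0, 1.584, -0.038], TCP at [0.241, -0.63, 0.238] pointing down, gripper open.
Joint ranges: [-2.83, 2.83], [-0.83, 2.19], [0.07, 2.5], [-1.14, 4.28], [0.01, 3], [-2.97, 2.97]. Speed limits (rad/s): [1.89, 1.89, 2.22, 3.14, 3.14, 3.14].

### API

Orientations are given as a 3x3 rotation matrix whose columns are the frame's x, y, z axes.
In Python, from plant import env gives the robot as it stands. The module is installed in compiled form; this text tells all that it offers.
- The arm moves only by the tool arm_command, never from a script. Its argument "moves" is a list of rows, each an object with "claw": the opening, from 0 (shut) to 1 (fully open); "linear": the shift along the tool's x, y, z as a fraction of full scale, a list of three; "turn": the turn, a rotation vector about the tool's x, y, z as a fraction of full scale, a list of three. In form: [{"claw": claw, "linear": [x, y, z], "turn": [wx, wy, wz]}, ...]. A call has exactly 10 rows; each row is the pose to reach, as a shift and turn from the pose measured when the call began, along the tool's axes at that moment; what a row does not reach only later rows make up. Full scale, the value 1, is 0.1 m for a shift and 45 degrees for a turn. A row lasts 1/12 s, in which the tool goes at most 41.7 mm and 7.16 degrees, less where a joint would pass 70% of its speed; a pose out of reach is approached as far as the arm can. A call with a number of a shift or a turn outside -1 to 1 is refused whole. A call with a gripper value outside its range is refused whole. The fingers move at their own pace and stop on an object; the grip force is fixed at half the most. Time passes only in rows, so rows that repeat a pose let the fingers close, or fill a call up. It gives the time, the measured TCP pose, the force and the opening at its end, in the units of the state.
- env.read_state(): the state, without advancing time (a new reading comes with each control period).
- env.grab_frame(name): name is "scene" or "top"; returns (picture, depth): 480x640x3 uint8, red, green, blue; 480x640 float32, m along the optical axis (not along the pixel's ray), 0 where there is no reading.
- env.camera_params(name): a dict with "K" (3x3 intrinsics, pixels), "k1" (the pictures are not rectified: a ray, as slopes to the right and down, at radius r is drawn at 1 + k1 r^2 times it, then the intrinsics apply), "R" (3x3) and "t" (3): a world point X has camera coordinates R X + t. Camera axes: x right, y down, z forward; pixel columns grow to the right and rows downward; lengths in m; the calibration is good to about 2 mm. A picture is of the moment at which its call begins. camera_params takes no time and is no camera call.
- env.job_done(): hands the job in, once; it reports no verdict.
The state is a dict: "time_s": time; "q": joint angles; "qvel": joint speeds; "joint_torque": joint torques, N m; "ee_pos": TCP position; "eef_rot": TCP orientation; "ft_force": force on the tool from outside, world axes, zero at the start; "wrist_torque": the same for the moment, N m; "width": opening from 0.0 (shut) to 1.0 (fully open).
Only numpy, scipy, OpenCV 4.12 (cv2) and the standard library are available. Lean on these libraries where they do the work, as an engineer would, in place of code of your own. Each camera call takes 0.05 s, during which the arm holds its last target. There are 200 camera calls.

## Working session

There is one attempt and no reset: what is moved stays moved. The work goes in short steps, Python scripts to look and compute and a tool call to move; the robot and the scene stay as the last step left them, time stands still between calls to the robot, and variables do not carry over. Pictures are saved under pics/ and viewed, about 8 in all and at most 12, crops included, and the job is handed in when it is done.

Besides the shell and the picture viewer there is one more tool, called by a JSON object that holds its "name" and its "arguments". arm_command: Moves the arm, as the interface text tells. Its arguments: {"type":"object","properties":{"moves":{"type":"array"}},"required":["moves"]}

```bash
mkdir -p pics
cat > h.py <<'E'
import numpy as np, cv2
from plant import env
def grab(n,tag):
    p,d=env.grab_frame(n); np.savez(f'{tag}.npz',p=p,d=d); cv2.imwrite(f'pics/{tag}.png',p[:,:,::-1]); return p,d
def rays(n,uv):
    c=env.camera_params(n); K=np.array(c['K']); uv=np.atleast_2d(uv).astype(float)
    xy=cv2.undistortPoints(uv.reshape(-1,1,2),K,np.array([c['k1'],0,0,0,0.])).reshape(-1,2)
    R=np.array(c['R']); t=np.array(c['t'])
    return -R.T@t, np.c_[xy,np.ones(len(xy))]@R
def onz(n,uv,z):
    o,d=rays(n,uv); return o+d*((z-o[2])/d[:,2])[:,None]
def atd(n,uv,dep):
    o,d=rays(n,uv); return o+d*np.reshape(dep,(-1,1))
def cloud(n,d):
    v,u=np.mgrid[0:480,0:640]; P=atd(n,np.c_[u.ravel(),v.ravel()],d.ravel()); P[d.ravel()==0]=np.nan
    return P.reshape(480,640,3)
def proj(n,X):
    c=env.camera_params(n); K=np.array(c['K']); R=np.array(c['R']); t=np.array(c['t'])
    return cv2.projectPoints(np.atleast_2d(X).astype(float),cv2.Rodrigues(R)[0],t,K,np.array([c['k1'],0,0,0,0.]))[0].reshape(-1,2)
E
python3 - <<'E'
from h import *
for n in('scene','top'):
    grab(n,n+'0'); o,d=rays(n,[[320,240]]); print(n,o,d,env.camera_params(n)['K'][0],env.camera_params(n)['k1'])
s=env.read_state(); print(s)
E
```

```text
scene [-0.06709047  0.74987586  0.73202308] [[ 0.50663963 -0.7021623  -0.50044506]] [548.16727207   0.         324.36698307] 0.01556559050215949
top [ 0.39580495 -0.1239804   1.12031572] [[ 0.15147502 -0.01953728 -0.98862536]] [481.19368132   0.         308.00966114] -0.010493644411250499
{'time_s': 0.1, 'q': array([-1.24276937e+00,  1.16428726e-01,  1.44219741e+00,  8.23133666e-06,
        1.58400369e+00, -3.78324720e-02]), 'qvel': array([ 0.00202278, -0.00035223, -0.00158989,  0.00136858,  0.00040273,
       -0.00148462]), 'joint_torque': array([ 2.39147616e-03, -7.22893667e+01, -6.23864651e+01,  7.81243877e-02,
        2.29133555e-02, -9.71182158e-05]), 'ee_pos': array([ 0.24140253, -0.63017945,  0.23698592]), 'eef_rot': array([[ 3.57751903e-01, -3.26357808e-04,  9.33816615e-01],
       [-9.33816097e-01,  9.84515180e-04,  3.57752048e-01],
       [-1.03611181e-03, -9.99999462e-01,  4.74540041e-05]]), 'ft_force': array([-0.75881979,  0.41886793, -0.41314273]), 'wrist_torque': array([ 0.04681331, -0.00418183, -0.04464782]), 'width': 0.9993493492741852}
```

View pics/scene0.png

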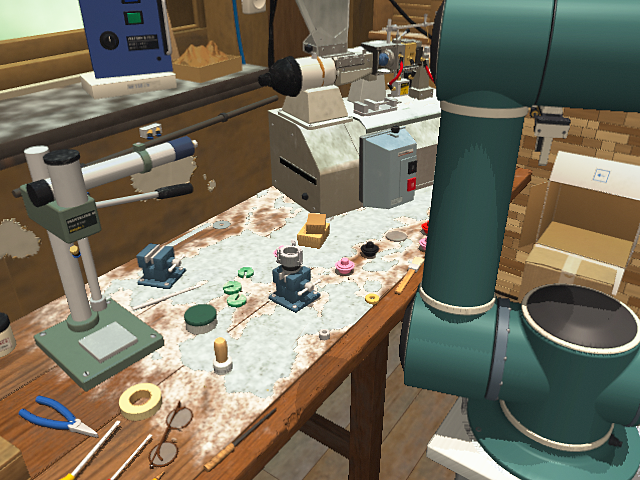

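View pics/top0.png

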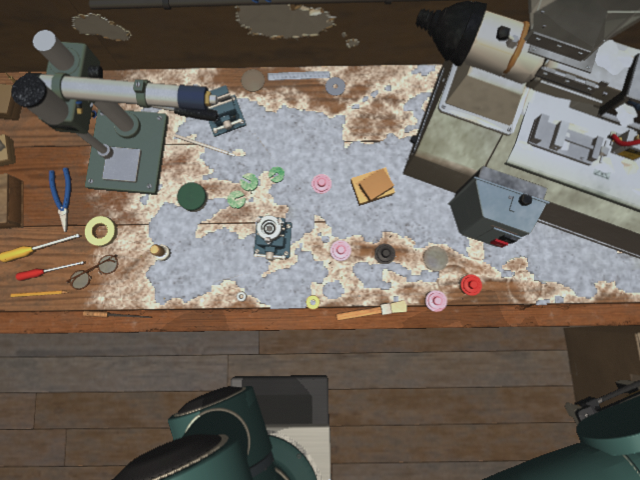

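Candidates for the cover in the top view are black (385,253), pink (321,184), (340,250) and (436,300), and red (472,285). I choose the black one. The housing in its vice is at (269,230), the pusher at (160,253), the bush at (241,297), the ring at (313,302) and the tin at (191,196).

Run:
```python
from h import *
T=np.load('top0.npz');S=np.load('scene0.npz')
def crop(p,u,v,w=40): return cv2.resize(p[v-w:v+w,u-w:u+w],(260,260),interpolation=cv2.INTER_CUBIC)
a=np.hstack([crop(T['p'],385,253),crop(T['p'],269,230),crop(T['p'],160,253)])
b=np.hstack([crop(S['p'],370,248),crop(S['p'],291,265),crop(S['p'],222,355)])
cv2.imwrite('pics/crop0.png',np.vstack([a,b])[:,:,::-1])
for tag,n,D in(('top','top',T),('scene','scene',S)):
    C=cloud(n,D['d']); 
    for nm,u,v in((('cover',385,253),('hous',269,230),('push',160,253)) if n=='top' else (('cover',370,246),('hous',291,255),('push',222,355))):
        P=C[v-30:v+30,u-30:u+30].reshape(-1,3); P=P[~np.isnan(P[:,0])]
        z=np.percentile(P[:,2],[1,10,50,90,99,99.9]); print(n,nm,z.round(4))
        zm=P[:,2].max(); Q=P[P[:,2]>zm-0.006]; print(Q.mean(0).round(4),(Q.min(0)).round(4),Q.max(0).round(4),len(Q))
```

```text
top cover [-0.0046 -0.0022  0.0013  0.0073  0.0321  0.0371]
[ 0.5306 -0.2932  0.0364] [ 0.5253 -0.3015  0.035 ] [ 0.5369 -0.2874  0.0409] 18
top hous [-0.0044 -0.0015  0.0039  0.1097  0.131   0.1343]
[ 0.5763 -0.0348  0.1324] [ 0.5485 -0.0627  0.1296] [ 0.6003 -0.0101  0.1355] 46
top push [-0.0044 -0.0017  0.0016  0.0056  0.07    0.0738]
[0.5419 0.221  0.071 ] [0.5331 0.2114 0.069 ] [0.5511 0.2305 0.075 ] 52
scene cover [-0.0038 -0.002   0.0009  0.007   0.0317  0.0347]
[ 0.5351 -0.2321  0.0326] [ 0.5214 -0.3009  0.0303] [ 0.5477 -0.1815  0.0361] 53
scene hous [-0.0035 -0.0008  0.0048  0.109   0.1284  0.1322]
[ 0.5759 -0.036   0.1301] [ 0.5471 -0.0622  0.1278] [ 0.6011 -0.0089  0.1338] 48
scene push [-0.0028 -0.0009  0.0017  0.0232  0.069   0.0714]
[0.5402 0.2242 0.069 ] [0.5311 0.2134 0.0661] [0.5505 0.2336 0.0721] 72
```

View pics/crop0.png

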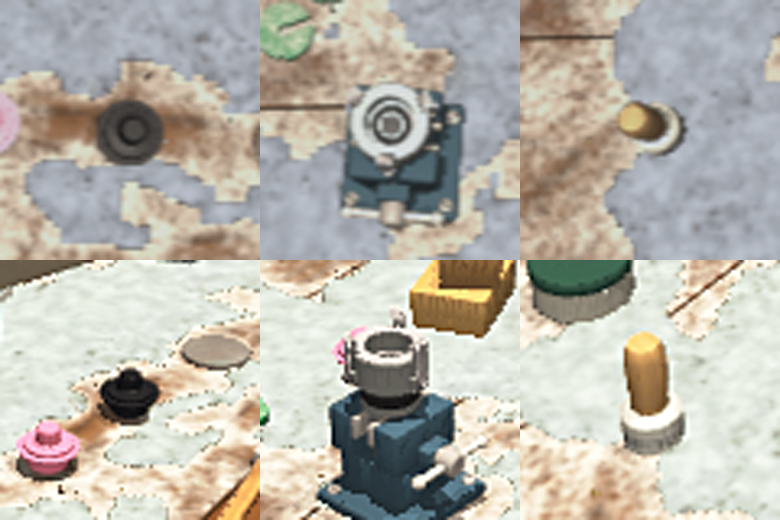

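The crop confirms the black cover at top-view (385,253), with the housing and its three hooks and the cup-footed pusher both clear. Next I'll measure their centres.

```bash
cat >> h.py <<'E'
def blob(mask,u,v):
    n,l,st,c=cv2.connectedComponentsWithStats(mask.astype(np.uint8)); 
    k=np.argmin(np.hypot(*(c[1:]-[u,v]).T))+1; m=(l==k).astype(np.uint8)
    cs=max(cv2.findContours(m,0,cv2.CHAIN_APPROX_NONE)[0],key=len); return cs.reshape(-1,2).astype(float),st[k],c[k]
def circ(P):
    A=np.c_[2*P[:,:2],np.ones(len(P))]; s=np.linalg.lstsq(A,(P[:,:2]**2).sum(1),rcond=None)[0]; return s[:2],np.sqrt(s[2]+s[:2]@s[:2])
E
python3 - <<'E'
from h import *
T=np.load('top0.npz');S=np.load('scene0.npz')
for n,D,u,v in(('top',T,385,253),('scene',S,370,248)):
    m=np.zeros((480,640),bool); w=D['p'].max(2)<(85 if n=='top' else 60); m[v-20:v+20,u-20:u+20]=w[v-20:v+20,u-20:u+20]
    b,st,c=blob(m,u,v); X=onz(n,b,0.0174); print(n,'cover',st,c,circ(X),onz(n,[c],0.0174).round(4))
for n,D,u,v in(('top',T,269,228),('scene',S,291,255)):
    C=cloud(n,D['d']);P=C[v-25:v+25,u-25:u+25].reshape(-1,3);P=P[~np.isnan(P[:,0])]
    h,e=np.histogram(P[:,2],np.arange(.09,.142,.003)); print(h,e[0])
    Q=P[(P[:,2]>.112)&(P[:,2]<.13)]; Q=Q[np.hypot(*(Q[:,:2]-[.575,-.036]).T)<.03]
    print(n,'seat',np.median(Q,0),circ(Q),len(Q))
for n,D,u,v in(('top',T,160,253),('scene',S,222,355)):
    C=cloud(n,D['d']);P=C[v-30:v+30,u-30:u+30].reshape(-1,3);P=P[~np.isnan(P[:,0])]
    Q=P[P[:,2]>.064]; Q2=P[(P[:,2]>.027)&(P[:,2]<.062)]; Q3=P[(P[:,2]>.008)&(P[:,2]<.022)];print(n,'push top',Q.mean(0),circ(Q2),circ(Q3),len(Q2),len(Q3))
E
```

```text
top cover [375 244  20  19 277] [384.53429603 252.88086643] (array([ 0.531795  , -0.29362859]), np.float64(0.021580894512957926)) [[ 0.5325 -0.2941  0.0174]]
scene cover [361 242  18  15 185] [369.32432432 249.28108108] (array([ 0.52715126, -0.28675613]), np.float64(0.027682819223952517)) [[ 0.5269 -0.2863  0.0174]]
[  0   1   2  13  55 100  38   8  12  80 153  37  11  22  27   1   0] 0.09
top seat [ 0.57831653 -0.03646294  0.1210427 ] (array([ 0.57781837, -0.03639003]), np.float64(0.021907854555782046)) 301
[  7   8  23  29  35  64  43  39  49 103  79  11  16  28   7   0   0] 0.09
scene seat [ 0.57721846 -0.03028598  0.11937565] (array([ 0.5752141 , -0.03416151]), np.float64(0.022944331593021453)) 281
top push top [0.54163804 0.22080655 0.0693157 ] (array([0.54250114, 0.22151124]), np.float64(0.01201778891645417)) (array([0.54667884, 0.21141252]), np.float64(0.022521412374752185)) 54 49
scene push top [0.53997278 0.22509164 0.06816622] (array([0.54040562, 0.22408026]), np.float64(0.010564463528730049)) (array([0.58893645, 0.19956904]), np.float64(0.0657123633888753)) 185 232
```

{"name": "arm_command", "arguments": {"moves": [{"claw": 0.5,"linear": [-0.1,0,0.2],"turn": [0,0,0]},{"claw": 0.5,"linear": [-0.3,0,0.5],"turn": [0,0,0]},{"claw": 0.5,"linear": [-0.4,0,0.8],"turn": [0,0,0]},{"claw": 0.5,"linear": [-0.55,0,1],"turn": [0,0,0]},{"claw": 0.5,"linear": [-0.55,0,1],"turn": [0,0,0]},{"claw": 0.5,"linear": [-0.55,0,1],"turn": [0,0,0]},{"claw": 0.5,"linear": [-0.55,0,1],"turn": [0,0,0]},{"claw": 0.5,"linear": [-0.55,0,1],"turn": [0,0,0]},{"claw": 0.5,"linear": [-0.55,0,1],"turn": [0,0,0]},{"claw": 0.5,"linear": [-0.55,0,1],"turn": [0,0,0]}]}}

```text
time_s: 0.93
ee_pos: [0.3146, -0.5436, 0.2368]
eef_rot: [[0.357, -0.001, 0.934], [-0.934, 0.001, 0.357], [-0.001, -1.0, -0.0]]
ft_force: [0.8, -0.1, -0.5]
width: 0.502
```

{"name": "arm_command", "arguments": {"moves": [{"claw": 0.5,"linear": [-0.25,0.1,0.4],"turn": [0,0,0]},{"claw": 0.5,"linear": [-0.4,0.2,0.7],"turn": [0,0,0]},{"claw": 0.5,"linear": [-0.53,0.3,1],"turn": [0,0,0]},{"claw": 0.5,"linear": [-0.53,0.3,1],"turn": [0,0,0]},{"claw": 0.5,"linear": [-0.53,0.3,1],"turn": [0,0,0]},{"claw": 0.5,"linear": [-0.53,0.3,1],"turn": [0,0,0]},{"claw": 0.5,"linear": [-0.53,0.3,1],"turn": [0,0,0]},{"claw": 0.5,"linear": [-0.53,0.3,1],"turn": [0,0,0]},{"claw": 0.5,"linear": [-0.53,0.3,1],"turn": [0,0,0]},{"claw": 0.5,"linear": [-0.53,0.3,1],"turn": [0,0,0]}]}}

```text
time_s: 1.77
ee_pos: [0.3886, -0.4589, 0.207]
eef_rot: [[0.356, -0.0, 0.935], [-0.935, 0.001, 0.356], [-0.001, -1.0, 0.0]]
ft_force: [0.2, -0.6, 0.3]
width: 0.501
```

{"name": "arm_command", "arguments": {"moves": [{"claw": 0.5,"linear": [-0.25,0.1,0.4],"turn": [0,0,0]},{"claw": 0.5,"linear": [-0.4,0.2,0.7],"turn": [0,0,0]},{"claw": 0.5,"linear": [-0.53,0.3,1],"turn": [0,0,0]},{"claw": 0.5,"linear": [-0.53,0.5,1],"turn": [0,0,0]},{"claw": 0.5,"linear": [-0.53,0.7,1],"turn": [0,0,0]},{"claw": 0.5,"linear": [-0.53,0.8,1],"turn": [0,0,0]},{"claw": 0.5,"linear": [-0.53,0.8,1],"turn": [0,0,0]},{"claw": 0.5,"linear": [-0.53,0.8,1],"turn": [0,0,0]},{"claw": 0.5,"linear": [-0.53,0.8,1],"turn": [0,0,0]},{"claw": 0.5,"linear": [-0.53,0.8,1],"turn": [0,0,0]}]}}

```text
time_s: 2.6
ee_pos: [0.4633, -0.3743, 0.1285]
eef_rot: [[0.355, 0.001, 0.935], [-0.935, -0.0, 0.355], [0.0, -1.0, 0.001]]
ft_force: [-0.3, -0.8, 0.6]
width: 0.5
```

{"name": "arm_command", "arguments": {"moves": [{"claw": 0.5,"linear": [-0.3,0.2,0.5],"turn": [0,0,0]},{"claw": 0.5,"linear": [-0.5,0.3,0.92],"turn": [0,0,0]},{"claw": 0.5,"linear": [-0.515,0.4,0.923],"turn": [0,0,0]},{"claw": 0.5,"linear": [-0.515,0.5,0.923],"turn": [0,0,0]},{"claw": 0.5,"linear": [-0.515,0.6,0.923],"turn": [0,0,0]},{"claw": 0.5,"linear": [-0.515,0.6,0.923],"turn": [0,0,0]},{"claw": 0.5,"linear": [-0.515,0.6,0.923],"turn": [0,0,0]},{"claw": 0.5,"linear": [-0.515,0.6,0.923],"turn": [0,0,0]},{"claw": 0.5,"linear": [-0.515,0.6,0.923],"turn": [0,0,0]},{"claw": 0.5,"linear": [-0.515,0.6,0.923],"turn": [0,0,0]}]}}

```text
time_s: 3.43
ee_pos: [0.5314, -0.294, 0.0694]
eef_rot: [[0.355, 0.002, 0.935], [-0.935, -0.001, 0.355], [0.001, -1.0, 0.001]]
ft_force: [0.5, 0.2, 1.1]
width: 0.501
```

Run:
```python
from h import *
p,d=grab('scene','s1'); q,e=grab('top','t1')
f=lambda p,u,v,w:cv2.resize(p[v-w:v+w,u-w:u+w],(400,400),interpolation=cv2.INTER_CUBIC)
cv2.imwrite('pics/c1.png',np.hstack([f(p,370,240,40),f(q,385,253,40)])[:,:,::-1])
```

```text
(no output)
```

View pics/c1.png

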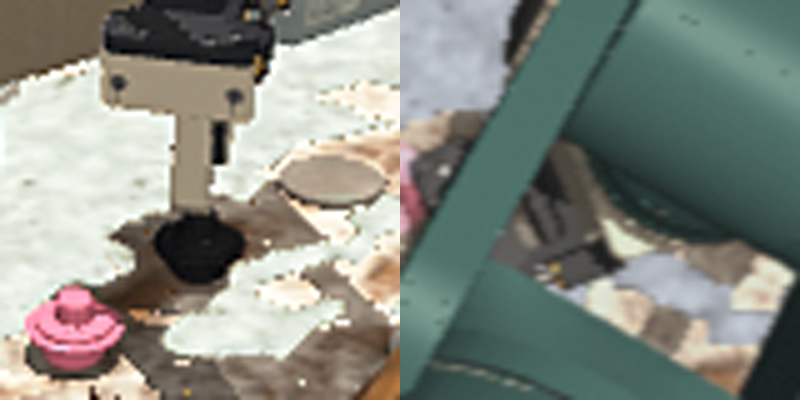

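The scene view shows the fingers straddling the black boss, which is hidden behind the near finger at about (195,215) of the crop. The arm hides the top view. I'll descend and grip.

{"name": "arm_command", "arguments": {"moves": [{"claw": 0.5,"linear": [0,0.1,0],"turn": [0,0,0]},{"claw": 0.5,"linear": [0,0.2,0],"turn": [0,0,0]},{"claw": 0.5,"linear": [0,0.28,0],"turn": [0,0,0]},{"claw": 0.5,"linear": [0,0.28,0],"turn": [0,0,0]},{"claw": 0.1,"linear": [0,0.28,0],"turn": [0,0,0]},{"claw": 0.1,"linear": [0,0.28,0],"turn": [0,0,0]},{"claw": 0.1,"linear": [0,0.28,0],"turn": [0,0,0]},{"claw": 0.1,"linear": [0,0.28,0],"turn": [0,0,0]},{"claw": 0.1,"linear": [0,0.28,0],"turn": [0,0,0]},{"claw": 0.1,"linear": [0,0.28,0],"turn": [0,0,0]}]}}

```text
time_s: 4.37
ee_pos: [0.5316, -0.2939, 0.0414]
eef_rot: [[0.355, 0.002, 0.935], [-0.935, -0.001, 0.355], [0.001, -1.0, 0.002]]
ft_force: [0.2, 0.3, 2.1]
width: 0.185
```

{"name": "arm_command", "arguments": {"moves": [{"claw": 0.1,"linear": [0,-0.2,0],"turn": [0,0,0]},{"claw": 0.1,"linear": [0,-0.5,0],"turn": [0,0,0]},{"claw": 0.1,"linear": [0,-0.8,0],"turn": [0,0,0]},{"claw": 0.1,"linear": [-0.2,-1,0.1],"turn": [0,0,0]},{"claw": 0.1,"linear": [-0.4,-1,0.2],"turn": [0,0,0]},{"claw": 0.1,"linear": [-0.5,-1,0.3],"turn": [0,0,0]},{"claw": 0.1,"linear": [-0.5,-1,0.3],"turn": [0,0,0]},{"claw": 0.1,"linear": [-0.5,-1,0.3],"turn": [0,0,0]},{"claw": 0.1,"linear": [-0.5,-1,0.3],"turn": [0,0,0]},{"claw": 0.1,"linear": [-0.5,-1,0.3],"turn": [0,0,0]}]}}

```text
time_s: 5.2
ee_pos: [0.5414, -0.237, 0.1406]
eef_rot: [[0.354, 0.001, 0.935], [-0.935, -0.0, 0.354], [0.001, -1.0, 0.001]]
ft_force: [-0.4, 0.2, -0.7]
width: 0.186
```

{"name": "arm_command", "arguments": {"moves": [{"claw": 0.1,"linear": [-0.1,-0.3,0.1],"turn": [0,0,0]},{"claw": 0.1,"linear": [-0.4,-0.6,0.2],"turn": [0,0,0]},{"claw": 0.1,"linear": [-0.7,-0.6,0.3],"turn": [0,0,0]},{"claw": 0.1,"linear": [-0.9,-0.6,0.5],"turn": [0,0,0]},{"claw": 0.1,"linear": [-1,-0.6,0.6],"turn": [0,0,0]},{"claw": 0.1,"linear": [-1,-0.6,0.6],"turn": [0,0,0]},{"claw": 0.1,"linear": [-1,-0.6,0.6],"turn": [0,0,0]},{"claw": 0.1,"linear": [-1,-0.6,0.6],"turn": [0,0,0]},{"claw": 0.1,"linear": [-1,-0.6,0.6],"turn": [0,0,0]},{"claw": 0.1,"linear": [-1,-0.6,0.6],"turn": [0,0,0]}]}}

```text
time_s: 6.03
ee_pos: [0.5617, -0.1232, 0.2003]
eef_rot: [[0.353, 0.0, 0.935], [-0.935, -0.0, 0.353], [0.001, -1.0, 0.0]]
ft_force: [-0.4, -0.2, -0.3]
width: 0.181
```

{"name": "arm_command", "arguments": {"moves": [{"claw": 0.1,"linear": [-0.2,0,0.1],"turn": [0,0,0]},{"claw": 0.1,"linear": [-0.4,0,0.2],"turn": [0,0,0]},{"claw": 0.1,"linear": [-0.6,0,0.35],"turn": [0,0,0]},{"claw": 0.1,"linear": [-0.76,0,0.45],"turn": [0,0,0]},{"claw": 0.1,"linear": [-0.76,0,0.45],"turn": [0,0,0]},{"claw": 0.1,"linear": [-0.76,0,0.45],"turn": [0,0,0]},{"claw": 0.1,"linear": [-0.76,0,0.45],"turn": [0,0,0]},{"claw": 0.1,"linear": [-0.76,0,0.45],"turn": [0,0,0]},{"claw": 0.1,"linear": [-0.76,0,0.45],"turn": [0,0,0]},{"claw": 0.1,"linear": [-0.76,0,0.45],"turn": [0,0,0]}]}}

```text
time_s: 6.87
ee_pos: [0.5769, -0.0369, 0.2003]
eef_rot: [[0.352, 0.0, 0.936], [-0.936, -0.0, 0.352], [0.001, -1.0, 0.0]]
ft_force: [-0.5, -0.5, -0.9]
width: 0.185
```

Run:
```python
from h import *
p,d=grab('scene','s2'); q,e=grab('top','t2')
s=env.read_state(); print(s['ee_pos'],s['ft_force'])
f=lambda p,u,v,w:cv2.resize(p[v-w:v+w,u-w:u+w],(400,400),interpolation=cv2.INTER_CUBIC)
cv2.imwrite('pics/c2.png',np.hstack([f(p,291,245,40),f(q,269,230,40)])[:,:,::-1])
C=cloud('scene',d)
X=s['ee_pos']; 
for n in('scene','top'): print(n,proj(n,[X-[0,0,.013],X-[0,0,.0285],X-[0,0,.041],[.577,-.036,.121]]).round(1))
m=np.zeros((480,640),bool); m[215:262,265:320]=(p.max(2)<60)[215:262,265:320]
b,st,c=blob(m,291,240); print(st,c)
for r in range(225,262): 
    x=np.where(m[r])[0]; print(r,(x.min(),x.max(),len(x)) if len(x) else '')
```

```text
[ 0.57693625 -0.03662905  0.20030472] [ 0.15101998 -0.57481074 -0.90804702]
scene [[290.3 223. ]
 [290.6 229.5]
 [290.7 234.6]
 [291.1 250.2]]
top [[266.1 221.7]
 [266.8 223.1]
 [267.4 224.3]
 [268.7 227.6]]
[280 215  22  23 188] [291.45212766 230.21808511]
225 (np.int64(294), np.int64(299), 6)
226 (np.int64(282), np.int64(300), 8)
227 (np.int64(280), np.int64(301), 12)
228 (np.int64(280), np.int64(301), 12)
229 (np.int64(280), np.int64(300), 16)
230 (np.int64(281), np.int64(300), 20)
231 (np.int64(282), np.int64(299), 18)
232 (np.int64(282), np.int64(299), 18)
233 (np.int64(284), np.int64(298), 15)
234 (np.int64(285), np.int64(297), 13)
235 (np.int64(285), np.int64(297), 13)
236 (np.int64(285), np.int64(296), 12)
237 (np.int64(287), np.int64(294), 8)
238 
239 
240 
241 
242 
243 
244 
245 
246 
247 
248 
249 
250 
251 
252 
253 
254 (np.int64(279), np.int64(291), 5)
255 (np.int64(279), np.int64(279), 1)
256 
257 
258 
259 (np.int64(277), np.int64(277), 1)
260 (np.int64(277), np.int64(277), 1)
261
```

View pics/c2.png

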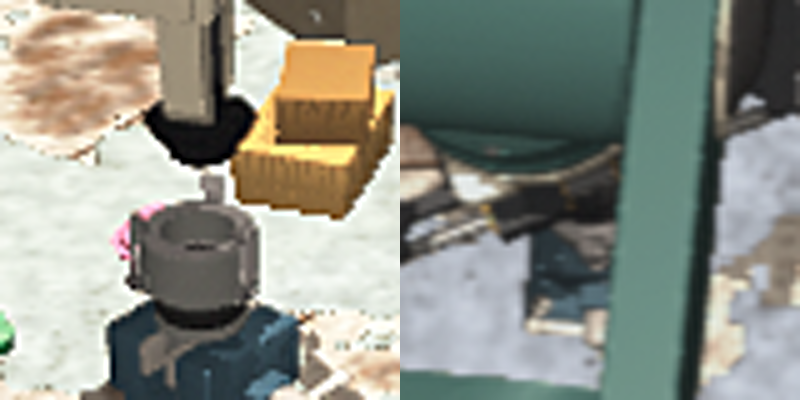

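The scene view shows the cover centred over the mouth: spigot axis at column 290.8, against 290.7 predicted from the arm. Next I'll refine the bore axis from the first, unoccluded pictures.

Run:
```python
from h import *
vis=[]
for n,tag,u,v in(('top','top0',269,228),('scene','s2',290,252)):
    p=np.load(tag+'.npz')['p']; w=16; g=cv2.resize(cv2.cvtColor(p,cv2.COLOR_RGB2GRAY)[v-w:v+w,u-w:u+w],None,fx=8,fy=8,interpolation=cv2.INTER_CUBIC)
    if n=='top': print(g[4::8,4::8][2:26,3:29])
    for T in((110,130,150,170) if n=='top' else (85,95,105)):
        cs,hi=cv2.findContours((g<T).astype(np.uint8),cv2.RETR_LIST,cv2.CHAIN_APPROX_NONE)
        for c in cs:
            if 60<len(c) and 600<cv2.contourArea(c)<12000:
                e=(c.reshape(-1,2)+.5)/8-.5+[u-w,v-w]; X=onz(n,e,.121); ce,r=circ(X); 
                if r<.035: print(n,T,len(c),e.mean(0).round(1),ce.round(4),r.round(4))
    vis.append(cv2.resize(g,(400,400)))
cv2.imwrite('pics/c3.png',np.hstack(vis))
```

```text
[[187 187 185 197 198 192 190 190 202 211 212 209 208 199 183 163 165 188
  197 191 178 164 158 169 177 179]
 [187 184 168 171 180 184 181 185 196 187 179 179 171 167 169 167 171 181
  179 175 167 163 164 178 181 171]
 [170 179 161 123 106 107 127 175 193 200 217 218 218 218 218 218 204 176
  159 166 165 161 165 180 181 162]
 [190 203 196 159 114 116 158 200 219 219 220 220 220 220 220 220 220 217
  205 178 138 106 111 149 160 139]
 [200 204 205 195 165 184 219 220 220 220 219 216 216 217 218 219 220 219
  220 217 178 116 122 177 166 105]
 [200 189 179 163 149 190 221 221 218 213 192 160 144 160 177 196 216 219
  220 221 210 164 142 181 180 132]
 [181 162 147 137 181 220 222 215 178 120  89  93  99 102 102 115 157 197
  219 219 201 157 153 183 199 167]
 [145 125 129 142 190 223 215 167  96  84 127 185 214 212 192 170 150 142
  186 218 218 179 153 189 207 183]
 [137 105 135 187 220 215 167  93 101 174 191 155 127 127 126 145 186 176
  150 189 216 182 145 188 213 190]
 [145 158 208 221 220 182 111 100 170 175 117  76  67  74  70  68 102 167
  179 174 208 215 181 168 155  98]
 [153 186 
[... 2045 characters left out ...]
5.7] [0.5482 0.0061] 0.0208
scene 85 149 [297.2 259.6] [ 0.544  -0.0124] 0.0101
scene 85 275 [279.5 258.5] [0.5745 0.0018] 0.0137
scene 85 150 [296.2 250.8] [ 0.5658 -0.0427] 0.0086
scene 85 170 [277.9 251.1] [ 0.6009 -0.0141] 0.0093
scene 85 146 [285.  249.8] [ 0.5868 -0.0305] 0.0097
scene 85 205 [290.9 236.3] [ 0.6156 -0.0843] 0.0093
scene 95 191 [289.  265.1] [0.5446 0.0122] 0.007
scene 95 119 [290.5 254.1] [ 0.5682 -0.0226] 0.0054
scene 95 397 [289.6 249.7] [ 0.5799 -0.0358] 0.0174
scene 95 218 [299.7 242.5] [ 0.5789 -0.0829] 0.0162
scene 95 207 [291.  236.3] [ 0.6154 -0.0843] 0.0094
scene 105 149 [299.3 257.4] [ 0.5444 -0.0227] 0.0106
scene 105 465 [296.1 239.7] [ 0.5976 -0.0672] 0.0238
```

View pics/c3.png

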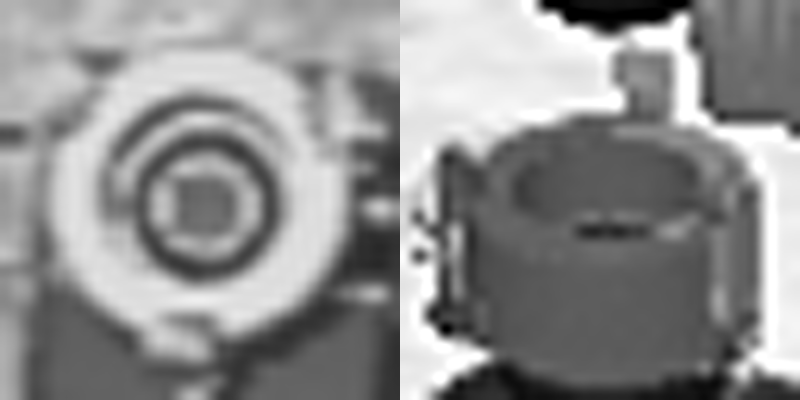

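The top view puts the bore rim at about pixel (268.4,226.9) and the scene view at about (289.9,250.3). Both give an axis near (0.578,-0.0354), so I shift by about 2 mm and lower.

{"name": "arm_command", "arguments": {"moves": [{"claw": 0.1,"linear": [-0.007,0,0.019],"turn": [0,0,0]},{"claw": 0.1,"linear": [-0.007,0.1,0.019],"turn": [0,0,0]},{"claw": 0.1,"linear": [-0.007,0.2,0.019],"turn": [0,0,0]},{"claw": 0.1,"linear": [-0.007,0.3,0.019],"turn": [0,0,0]},{"claw": 0.1,"linear": [-0.007,0.35,0.019],"turn": [0,0,0]},{"claw": 0.1,"linear": [-0.007,0.37,0.019],"turn": [0,0,0]},{"claw": 0.1,"linear": [-0.007,0.38,0.019],"turn": [0,0,0]},{"claw": 0.1,"linear": [-0.007,0.38,0.019],"turn": [0,0,0]},{"claw": 0.1,"linear": [-0.007,0.38,0.019],"turn": [0,0,0]},{"claw": 0.1,"linear": [-0.007,0.38,0.019],"turn": [0,0,0]}]}}

```text
time_s: 7.8
ee_pos: [0.5787, -0.0354, 0.1628]
eef_rot: [[0.353, 0.001, 0.936], [-0.936, -0.001, 0.353], [0.001, -1.0, 0.001]]
ft_force: [-0.9, -0.6, -2.0]
width: 0.182
```

Run:
```python
from h import *
p,d=grab('scene','s3'); s=env.read_state(); print(s['ee_pos'],s['ft_force'],s['wrist_torque'])
cv2.imwrite('pics/c4.png',cv2.resize(p[215:275,255:325],None,fx=8,fy=8,interpolation=cv2.INTER_CUBIC)[:,:,::-1])
```

```text
[ 0.57863011 -0.03536054  0.16270165] [ 0.2237127   0.76864709 -0.92432723] [-0.03878887 -0.00640243 -0.00684857]
```

View pics/c4.png

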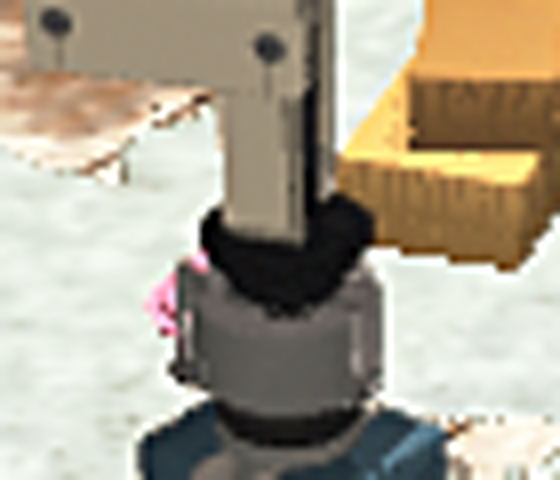

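The cover is centred over the housing: cover centre at column 287, housing base at 290 in the 8x crop. I'll lower in small steps and watch the force.

{"name": "arm_command", "arguments": {"moves": [{"claw": 0.1,"linear": [0,0.01,0],"turn": [0,0,0]},{"claw": 0.1,"linear": [0,0.02,0],"turn": [0,0,0]},{"claw": 0.1,"linear": [0,0.03,0],"turn": [0,0,0]},{"claw": 0.1,"linear": [0,0.04,0],"turn": [0,0,0]},{"claw": 0.1,"linear": [0,0.05,0],"turn": [0,0,0]},{"claw": 0.1,"linear": [0,0.05,0],"turn": [0,0,0]},{"claw": 0.1,"linear": [0,0.05,0],"turn": [0,0,0]},{"claw": 0.1,"linear": [0,0.05,0],"turn": [0,0,0]},{"claw": 0.1,"linear": [0,0.05,0],"turn": [0,0,0]},{"claw": 0.1,"linear": [0,0.05,0],"turn": [0,0,0]}]}}

```text
time_s: 8.68
ee_pos: [0.5786, -0.0353, 0.1577]
eef_rot: [[0.353, 0.001, 0.936], [-0.936, -0.0, 0.353], [0.001, -1.0, 0.001]]
ft_force: [-0.4, 1.2, -0.8]
width: 0.179
```

```bash
python3 -c "
from plant import env
s=env.read_state(); print(s['ee_pos'],s['ft_force'],s['wrist_torque'])"
```

```text
[ 0.5786092  -0.03530836  0.15771437] [-0.39411013  1.19147457 -0.81324559] [ 0.29900218 -0.02458056  0.00967957]
```

{"name": "arm_command", "arguments": {"moves": [{"claw": 0.1,"linear": [-0.004,0.005,0.002],"turn": [0,0,0]},{"claw": 0.1,"linear": [-0.004,0.01,0.002],"turn": [0,0,0]},{"claw": 0.1,"linear": [-0.004,0.02,0.002],"turn": [0,0,0]},{"claw": 0.1,"linear": [-0.004,0.025,0.002],"turn": [0,0,0]},{"claw": 0.1,"linear": [-0.004,0.025,0.002],"turn": [0,0,0]},{"claw": 0.1,"linear": [-0.004,0.025,0.002],"turn": [0,0,0]},{"claw": 0.1,"linear": [-0.004,0.025,0.002],"turn": [0,0,0]},{"claw": 0.1,"linear": [-0.004,0.025,0.002],"turn": [0,0,0]},{"claw": 0.1,"linear": [-0.004,0.025,0.002],"turn": [0,0,0]},{"claw": 0.1,"linear": [-0.004,0.025,0.002],"turn": [0,0,0]}]}}

```text
time_s: 9.52
ee_pos: [0.5787, -0.0349, 0.1553]
eef_rot: [[0.353, 0.001, 0.936], [-0.936, -0.001, 0.353], [0.001, -1.0, 0.001]]
ft_force: [2.5, -0.9, 0.4]
width: 0.184
```

```bash
python3 -c "
from plant import env
s=env.read_state(); print(s['ee_pos'],s['ft_force'],s['wrist_torque'])"
```

```text
[ 0.5787338  -0.03489602  0.15530603] [ 2.49097458 -0.88055987  0.35472512] [-0.12562941 -0.24837379  0.00841642]
```

{"name": "arm_command", "arguments": {"moves": [{"claw": 0.1,"linear": [0.004,0,0.006],"turn": [0,0,0]},{"claw": 0.1,"linear": [0.004,0,0.006],"turn": [0,0,0]},{"claw": 0.1,"linear": [0.004,0.005,0.006],"turn": [0,0,0]},{"claw": 0.1,"linear": [0.004,0.01,0.006],"turn": [0,0,0]},{"claw": 0.1,"linear": [0.004,0.01,0.006],"turn": [0,0,0]},{"claw": 0.1,"linear": [0.004,0.01,0.006],"turn": [0,0,0]},{"claw": 0.1,"linear": [0.004,0.01,0.006],"turn": [0,0,0]},{"claw": 0.1,"linear": [0.004,0.01,0.006],"turn": [0,0,0]},{"claw": 0.1,"linear": [0.004,0.01,0.006],"turn": [0,0,0]},{"claw": 0.1,"linear": [0.004,0.01,0.006],"turn": [0,0,0]}]}}

```text
time_s: 10.35
ee_pos: [0.5794, -0.035, 0.1543]
eef_rot: [[0.353, 0.001, 0.936], [-0.936, -0.0, 0.353], [0.001, -1.0, 0.001]]
ft_force: [-2.5, 1.8, 4.6]
width: 0.185
```

```bash
python3 -c "
from plant import env
s=env.read_state(); print(s['ee_pos'],s['ft_force'],s['wrist_torque'])"
```

```text
[ 0.57939299 -0.03502916  0.15433989] [-2.48943601  1.83897074  4.55931031] [0.31580309 0.55484779 0.00938943]
```

{"name": "arm_command", "arguments": {"moves": [{"claw": 0.1,"linear": [0,-0.005,-0.004],"turn": [0,0,0]},{"claw": 0.1,"linear": [0,-0.005,-0.004],"turn": [0,0,0]},{"claw": 0.45,"linear": [0,-0.005,-0.004],"turn": [0,0,0]},{"claw": 0.45,"linear": [0,-0.005,-0.004],"turn": [0,0,0]},{"claw": 0.45,"linear": [0,-0.005,-0.004],"turn": [0,0,0]},{"claw": 0.45,"linear": [0,-0.005,-0.004],"turn": [0,0,0]},{"claw": 0.45,"linear": [0,-0.2,-0.004],"turn": [0,0,0]},{"claw": 0.45,"linear": [0,-0.5,-0.004],"turn": [0,0,0]},{"claw": 0.45,"linear": [0,-0.7,-0.004],"turn": [0,0,0]},{"claw": 0.45,"linear": [0,-0.7,-0.004],"turn": [0,0,0]}]}}

```text
time_s: 11.18
ee_pos: [0.5801, -0.0353, 0.2291]
eef_rot: [[0.353, 0.007, 0.936], [-0.936, -0.001, 0.353], [0.003, -1.0, 0.006]]
ft_force: [0.2, 0.8, 0.8]
width: 0.449
```

{"name": "arm_command", "arguments": {"moves": [{"claw": 0.45,"linear": [-0.3,0,0.1],"turn": [0,0,0]},{"claw": 0.45,"linear": [-0.6,0,0.2],"turn": [0,0,0]},{"claw": 0.45,"linear": [-0.9,0,0.2],"turn": [0,0,0]},{"claw": 0.45,"linear": [-1,0,0.2],"turn": [0,0,0]},{"claw": 0.45,"linear": [-1,0,0.2],"turn": [0,0,0]},{"claw": 0.45,"linear": [-1,0,0.2],"turn": [0,0,0]},{"claw": 0.45,"linear": [-1,0,0.2],"turn": [0,0,0]},{"claw": 0.45,"linear": [-1,0,0.2],"turn": [0,0,0]},{"claw": 0.45,"linear": [-1,0,0.2],"turn": [0,0,0]},{"claw": 0.45,"linear": [-1,0,0.2],"turn": [0,0,0]}]}}

```text
time_s: 12.02
ee_pos: [0.5637, 0.0646, 0.2287]
eef_rot: [[0.352, 0.007, 0.936], [-0.936, -0.001, 0.352], [0.004, -1.0, 0.006]]
ft_force: [-0.3, -0.2, -0.0]
width: 0.447
```

Run:
```python
from h import *
p,d=grab('scene','s4'); q,e=grab('top','t4')
f=lambda p,u,v,w:cv2.resize(p[v-w:v+w,u-w:u+w],(400,400),interpolation=cv2.INTER_CUBIC)
cv2.imwrite('pics/c5.png',np.hstack([f(p,291,250,25),f(q,267,225,25)])[:,:,::-1])
print(proj('scene',[[.579,-.035,z] for z in(.1255,.134,.1475)]),proj('top',[[.579,-.035,z] for z in(.1255,.134,.1475)]))
for n,d,u,v in(('scene',d,290,246),('top',e,267,225)):
    C=cloud(n,d);P=C[v-20:v+20,u-20:u+20].reshape(-1,3);P=P[~np.isnan(P[:,0])]; Q=P[(P[:,2]>.141)&(P[:,2]<.16)];print(n,len(Q),Q.mean(0) if len(Q) else '')
```

```text
[[290.02717615 248.29630655]
 [289.89842959 244.89772356]
 [289.69197437 239.45012889]] [[268.07503705 226.29695615]
 [267.71046593 225.56398183]
 [267.11875117 224.37432348]]
scene 47 [ 0.57613476 -0.03218855  0.14545089]
top 62 [ 0.57833481 -0.0365043   0.14700466]
```

View pics/c5.png

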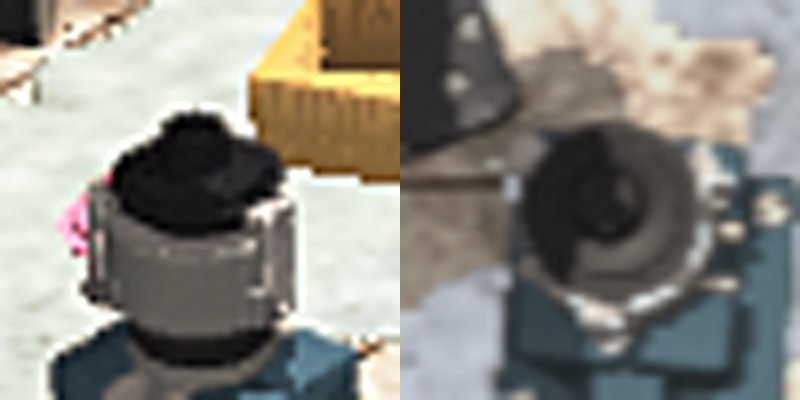

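The cover sits level in the mouth: boss at (195,130) in the scene half and (212,200) in the top half of the crop. Now for the pusher.

{"name": "arm_command", "arguments": {"moves": [{"claw": 0.55,"linear": [-0.2,0,0],"turn": [-0.008,0,0]},{"claw": 0.55,"linear": [-0.4,0,0.1],"turn": [-0.008,0,0]},{"claw": 0.55,"linear": [-0.7,0,0.2],"turn": [-0.008,0,0]},{"claw": 0.55,"linear": [-1,0.2,0.2],"turn": [-0.008,0,0]},{"claw": 0.55,"linear": [-1,0.5,0.2],"turn": [-0.008,0,0]},{"claw": 0.55,"linear": [-1,0.8,0.2],"turn": [-0.008,0,0]},{"claw": 0.55,"linear": [-1,0.8,0.2],"turn": [-0.008,0,0]},{"claw": 0.55,"linear": [-1,0.8,0.2],"turn": [-0.008,0,0]},{"claw": 0.55,"linear": [-1,0.8,0.2],"turn": [-0.008,0,0]},{"claw": 0.55,"linear": [-1,0.8,0.2],"turn": [-0.008,0,0]}]}}

```text
time_s: 12.95
ee_pos: [0.5486, 0.1653, 0.1509]
eef_rot: [[0.352, 0.004, 0.936], [-0.936, -0.003, 0.352], [0.004, -1.0, 0.002]]
ft_force: [-0.0, 0.9, -0.7]
width: 0.554
```

Run:
```python
from h import *
for n,tag,u,v in(('top','top0',160,253),('scene','scene0',222,355)):
    p=np.load(tag+'.npz')['p']; h=cv2.cvtColor(p,cv2.COLOR_RGB2HSV); m=np.zeros((480,640),bool)
    m[v-22:v+22,u-15:u+15]=((h[...,0]<28)&(h[...,0]>10)&(h[...,1]>110)&(h[...,2]>90))[v-22:v+22,u-15:u+15]
    b,st,c=blob(m,u,v); print(n,st,c)
    # axis col at each height for guess
    for X in([.5415,.222],[.543,.221]): print(proj(n,[[*X,z] for z in(.071,.05,.024)]).round(1).tolist())
    for r in range(st[1],st[1]+st[3],2): x=np.where(m[r])[0]; print(r,x.min(),x.max(),end='; ')
    print()
```

```text
top [153 245   8  10  36] [157.44444444 250.33333333]
[[154.0, 249.2], [157.0, 250.4], [160.5, 251.9]]
[[154.4, 248.5], [157.4, 249.8], [161.0, 251.3]]
245 154 156; 247 158 159; 249 158 160; 251 158 160; 253 153 159; 
scene [214 338  13  25 262] [220.31679389 349.84732824]
[[219.9, 338.8], [221.0, 347.6], [222.3, 358.3]]
[[219.7, 338.2], [220.8, 347.0], [222.1, 357.7]]
338 217 222; 340 215 224; 342 214 225; 344 214 225; 346 214 226; 348 214 226; 350 215 226; 352 215 226; 354 216 226; 356 216 226; 358 216 226; 360 217 225; 362 219 222;
```

{"name": "arm_command", "arguments": {"moves": [{"claw": 0.55,"linear": [-0.3,0,0.1],"turn": [-0.003,0,0.005]},{"claw": 0.55,"linear": [-0.554,0,0.138],"turn": [-0.003,0,0.005]},{"claw": 0.55,"linear": [-0.554,0.2,0.138],"turn": [-0.003,0,0.005]},{"claw": 0.55,"linear": [-0.554,0.4,0.138],"turn": [-0.003,0,0.005]},{"claw": 0.55,"linear": [-0.554,0.4,0.138],"turn": [-0.003,0,0.005]},{"claw": 0.55,"linear": [-0.554,0.4,0.138],"turn": [-0.003,0,0.005]},{"claw": 0.55,"linear": [-0.554,0.4,0.138],"turn": [-0.003,0,0.005]},{"claw": 0.55,"linear": [-0.554,0.4,0.138],"turn": [-0.003,0,0.005]},{"claw": 0.55,"linear": [-0.554,0.4,0.138],"turn": [-0.003,0,0.005]},{"claw": 0.55,"linear": [-0.554,0.4,0.138],"turn": [-0.003,0,0.005]}]}}

```text
time_s: 13.78
ee_pos: [0.5426, 0.2219, 0.1117]
eef_rot: [[0.351, 0.001, 0.936], [-0.936, 0.001, 0.351], [-0.0, -1.0, 0.001]]
ft_force: [-1.0, 0.1, -0.3]
width: 0.55
```

{"name": "arm_command", "arguments": {"moves": [{"claw": 0.55,"linear": [0,0.2,0],"turn": [0,0,0]},{"claw": 0.55,"linear": [0,0.4,0],"turn": [0,0,0]},{"claw": 0.55,"linear": [0,0.6,0],"turn": [0,0,0]},{"claw": 0.55,"linear": [0,0.6,0],"turn": [0,0,0]},{"claw": 0.1,"linear": [0,0.6,0],"turn": [0,0,0]},{"claw": 0.1,"linear": [0,0.6,0],"turn": [0,0,0]},{"claw": 0.1,"linear": [0,0.6,0],"turn": [0,0,0]},{"claw": 0.1,"linear": [0,0.6,0],"turn": [0,0,0]},{"claw": 0.1,"linear": [0,0.6,0],"turn": [0,0,0]},{"claw": 0.1,"linear": [0,0.6,0],"turn": [0,0,0]}]}}

```text
time_s: 14.62
ee_pos: [0.5431, 0.2221, 0.0528]
eef_rot: [[0.351, 0.003, 0.936], [-0.936, 0.001, 0.351], [-0.0, -1.0, 0.003]]
ft_force: [-1.4, 0.7, 6.2]
width: 0.254
```

{"name": "arm_command", "arguments": {"moves": [{"claw": 0.1,"linear": [0,-0.1,0],"turn": [0,0,0]},{"claw": 0.1,"linear": [0,-0.3,0],"turn": [0,0,0]},{"claw": 0.1,"linear": [0,-0.6,0],"turn": [0,0,0]},{"claw": 0.1,"linear": [0.1,-0.8,0],"turn": [0,0,0]},{"claw": 0.1,"linear": [0.3,-1,-0.1],"turn": [0,0,0]},{"claw": 0.1,"linear": [0.6,-1,-0.2],"turn": [0,0,0]},{"claw": 0.1,"linear": [0.8,-1,-0.2],"turn": [0,0,0]},{"claw": 0.1,"linear": [0.8,-1,-0.2],"turn": [0,0,0]},{"claw": 0.1,"linear": [0.8,-1,-0.2],"turn": [0,0,0]},{"claw": 0.1,"linear": [0.8,-1,-0.2],"turn": [0,0,0]}]}}

```text
time_s: 15.45
ee_pos: [0.5521, 0.1403, 0.1529]
eef_rot: [[0.351, 0.002, 0.936], [-0.936, 0.001, 0.351], [-0.0, -1.0, 0.003]]
ft_force: [0.3, -0.2, -1.9]
width: 0.253
```

{"name": "arm_command", "arguments": {"moves": [{"claw": 0.1,"linear": [0.1,-0.3,0],"turn": [0,0,0]},{"claw": 0.1,"linear": [0.3,-0.6,-0.1],"turn": [0,0,0]},{"claw": 0.1,"linear": [0.5,-0.7,-0.2],"turn": [0,0,0]},{"claw": 0.1,"linear": [0.7,-0.7,-0.2],"turn": [0,0,0]},{"claw": 0.1,"linear": [0.9,-0.7,-0.2],"turn": [0,0,0]},{"claw": 0.1,"linear": [0.9,-0.7,-0.2],"turn": [0,0,0]},{"claw": 0.1,"linear": [0.9,-0.7,-0.2],"turn": [0,0,0]},{"claw": 0.1,"linear": [0.9,-0.7,-0.2],"turn": [0,0,0]},{"claw": 0.1,"linear": [0.9,-0.7,-0.2],"turn": [0,0,0]},{"claw": 0.1,"linear": [0.9,-0.7,-0.2],"turn": [0,0,0]}]}}

```text
time_s: 16.28
ee_pos: [0.5646, 0.0498, 0.2228]
eef_rot: [[0.352, 0.002, 0.936], [-0.936, 0.002, 0.352], [-0.001, -1.0, 0.003]]
ft_force: [0.1, 0.4, -1.9]
width: 0.257
```

{"name": "arm_command", "arguments": {"moves": [{"claw": 0.1,"linear": [0.2,0,0],"turn": [-0.003,0,0]},{"claw": 0.1,"linear": [0.4,0,-0.1],"turn": [-0.003,0,0]},{"claw": 0.1,"linear": [0.6,0,-0.15],"turn": [-0.003,0,0]},{"claw": 0.1,"linear": [0.8,0,-0.167],"turn": [-0.003,0,0]},{"claw": 0.1,"linear": [0.848,0,-0.167],"turn": [-0.003,0,0]},{"claw": 0.1,"linear": [0.848,0,-0.167],"turn": [-0.003,0,0]},{"claw": 0.1,"linear": [0.848,0,-0.167],"turn": [-0.003,0,0]},{"claw": 0.1,"linear": [0.848,0,-0.167],"turn": [-0.003,0,0]},{"claw": 0.1,"linear": [0.848,0,-0.167],"turn": [-0.003,0,0]},{"claw": 0.1,"linear": [0.848,0,-0.167],"turn": [-0.003,0,0]}]}}

```text
time_s: 17.12
ee_pos: [0.5787, -0.0347, 0.2228]
eef_rot: [[0.353, 0.0, 0.936], [-0.936, 0.001, 0.353], [-0.001, -1.0, 0.0]]
ft_force: [0.4, -0.9, -2.4]
width: 0.255
```

Run:
```python
from h import *
p,d=grab('scene','s5'); s=env.read_state(); X=s['ee_pos']; print(X,s['ft_force'],s['wrist_torque'])
cv2.imwrite('pics/c6.png',cv2.resize(p[200:270,255:325],None,fx=8,fy=8,interpolation=cv2.INTER_CUBIC)[:,:,::-1])
print(proj('scene',[X-[0,0,.0528],X-[0,0,.0288],[.579,-.035,.1475]]))
```

```text
[ 0.57877742 -0.03479291  0.22279309] [ 0.6988468   0.95778829 -1.92011703] [-0.02933403  0.00592745  0.04525208]
[[289.36416521 230.30324048]
 [288.98362265 220.27309128]
 [289.69197437 239.45012889]]
```

View pics/c6.png

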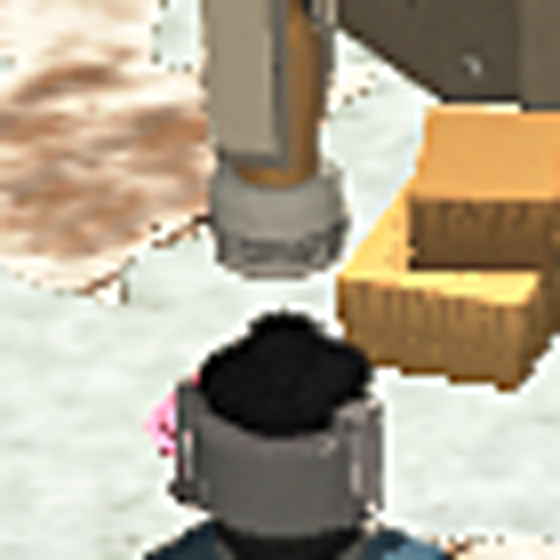

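The cup axis is at column 289.4, as predicted, and the cover boss is at about 290.1, so I make a 0.8 mm correction and lower over the boss.

{"name": "arm_command", "arguments": {"moves": [{"claw": 0.1,"linear": [0.006,0.05,-0.006],"turn": [0,0,0]},{"claw": 0.1,"linear": [0.006,0.1,-0.006],"turn": [0,0,0]},{"claw": 0.1,"linear": [0.006,0.15,-0.006],"turn": [0,0,0]},{"claw": 0.1,"linear": [0.006,0.2,-0.006],"turn": [0,0,0]},{"claw": 0.1,"linear": [0.006,0.21,-0.006],"turn": [0,0,0]},{"claw": 0.1,"linear": [0.006,0.22,-0.006],"turn": [0,0,0]},{"claw": 0.1,"linear": [0.006,0.23,-0.006],"turn": [0,0,0]},{"claw": 0.1,"linear": [0.006,0.24,-0.006],"turn": [0,0,0]},{"claw": 0.1,"linear": [0.006,0.24,-0.006],"turn": [0,0,0]},{"claw": 0.1,"linear": [0.006,0.24,-0.006],"turn": [0,0,0]}]}}

```text
time_s: 18.0
ee_pos: [0.5784, -0.0356, 0.1989]
eef_rot: [[0.353, 0.0, 0.936], [-0.936, 0.001, 0.353], [-0.001, -1.0, 0.001]]
ft_force: [-0.8, -0.7, -2.8]
width: 0.255
```

{"name": "arm_command", "arguments": {"moves": [{"claw": 0.1,"linear": [0,0.01,0],"turn": [0,0,0]},{"claw": 0.1,"linear": [0,0.02,0],"turn": [0,0,0]},{"claw": 0.1,"linear": [0,0.03,0],"turn": [0,0,0]},{"claw": 0.1,"linear": [0,0.04,0],"turn": [0,0,0]},{"claw": 0.1,"linear": [0,0.05,0],"turn": [0,0,0]},{"claw": 0.1,"linear": [0,0.05,0],"turn": [0,0,0]},{"claw": 0.1,"linear": [0,0.05,0],"turn": [0,0,0]},{"claw": 0.1,"linear": [0,0.05,0],"turn": [0,0,0]},{"claw": 0.1,"linear": [0,0.05,0],"turn": [0,0,0]},{"claw": 0.1,"linear": [0,0.05,0],"turn": [0,0,0]}]}}

```text
time_s: 18.83
ee_pos: [0.5785, -0.0355, 0.194]
eef_rot: [[0.353, 0.0, 0.936], [-0.936, 0.001, 0.353], [-0.001, -1.0, 0.001]]
ft_force: [-0.5, 1.1, -1.8]
width: 0.252
```

{"name": "arm_command", "arguments": {"moves": [{"claw": 0.1,"linear": [0,0.01,0],"turn": [0,0,0]},{"claw": 0.1,"linear": [0,0.02,0],"turn": [0,0,0]},{"claw": 0.1,"linear": [0,0.03,0],"turn": [0,0,0]},{"claw": 0.1,"linear": [0,0.04,0],"turn": [0,0,0]},{"claw": 0.1,"linear": [0,0.05,0],"turn": [0,0,0]},{"claw": 0.1,"linear": [0,0.05,0],"turn": [0,0,0]},{"claw": 0.1,"linear": [0,0.05,0],"turn": [0,0,0]},{"claw": 0.1,"linear": [0,0.05,0],"turn": [0,0,0]},{"claw": 0.1,"linear": [0,0.05,0],"turn": [0,0,0]},{"claw": 0.1,"linear": [0,0.05,0],"turn": [0,0,0]}]}}

```text
time_s: 19.67
ee_pos: [0.5785, -0.0355, 0.189]
eef_rot: [[0.353, 0.0, 0.936], [-0.936, 0.001, 0.353], [-0.0, -1.0, 0.001]]
ft_force: [-0.3, 0.1, -1.3]
width: 0.256
```

Over the boss with no contact yet. I now press in 2 mm steps, then 1 mm.

{"name": "arm_command", "arguments": {"moves": [{"claw": 0.1,"linear": [0,0.005,0],"turn": [0,0,0]},{"claw": 0.1,"linear": [0,0.01,0],"turn": [0,0,0]},{"claw": 0.1,"linear": [0,0.015,0],"turn": [0,0,0]},{"claw": 0.1,"linear": [0,0.02,0],"turn": [0,0,0]},{"claw": 0.1,"linear": [0,0.02,0],"turn": [0,0,0]},{"claw": 0.1,"linear": [0,0.02,0],"turn": [0,0,0]},{"claw": 0.1,"linear": [0,0.02,0],"turn": [0,0,0]},{"claw": 0.1,"linear": [0,0.02,0],"turn": [0,0,0]},{"claw": 0.1,"linear": [0,0.02,0],"turn": [0,0,0]},{"claw": 0.1,"linear": [0,0.02,0],"turn": [0,0,0]}]}}

```text
time_s: 20.5
ee_pos: [0.5785, -0.0355, 0.1871]
eef_rot: [[0.353, 0.0, 0.936], [-0.936, 0.001, 0.353], [-0.0, -1.0, 0.001]]
ft_force: [-0.6, -0.5, -0.8]
width: 0.252
```

{"name": "arm_command", "arguments": {"moves": [{"claw": 0.1,"linear": [0,0.002,0],"turn": [0,0,0]},{"claw": 0.1,"linear": [0,0.004,0],"turn": [0,0,0]},{"claw": 0.1,"linear": [0,0.006,0],"turn": [0,0,0]},{"claw": 0.1,"linear": [0,0.008,0],"turn": [0,0,0]},{"claw": 0.1,"linear": [0,0.01,0],"turn": [0,0,0]},{"claw": 0.1,"linear": [0,0.01,0],"turn": [0,0,0]},{"claw": 0.1,"linear": [0,0.01,0],"turn": [0,0,0]},{"claw": 0.1,"linear": [0,0.01,0],"turn": [0,0,0]},{"claw": 0.1,"linear": [0,0.01,0],"turn": [0,0,0]},{"claw": 0.1,"linear": [0,0.01,0],"turn": [0,0,0]}]}}

```text
time_s: 21.33
ee_pos: [0.5785, -0.0355, 0.1861]
eef_rot: [[0.353, 0.001, 0.936], [-0.936, 0.001, 0.353], [-0.0, -1.0, 0.001]]
ft_force: [-0.0, 0.7, 1.2]
width: 0.254
```

{"name": "arm_command", "arguments": {"moves": [{"claw": 0.1,"linear": [0,0.002,0],"turn": [0,0,0]},{"claw": 0.1,"linear": [0,0.004,0],"turn": [0,0,0]},{"claw": 0.1,"linear": [0,0.006,0],"turn": [0,0,0]},{"claw": 0.1,"linear": [0,0.008,0],"turn": [0,0,0]},{"claw": 0.1,"linear": [0,0.01,0],"turn": [0,0,0]},{"claw": 0.1,"linear": [0,0.01,0],"turn": [0,0,0]},{"claw": 0.1,"linear": [0,0.01,0],"turn": [0,0,0]},{"claw": 0.1,"linear": [0,0.01,0],"turn": [0,0,0]},{"claw": 0.1,"linear": [0,0.01,0],"turn": [0,0,0]},{"claw": 0.1,"linear": [0,0.01,0],"turn": [0,0,0]}]}}

```text
time_s: 22.17
ee_pos: [0.5786, -0.0356, 0.1852]
eef_rot: [[0.353, 0.001, 0.936], [-0.936, 0.001, 0.353], [-0.0, -1.0, 0.001]]
ft_force: [-1.7, 0.7, 5.4]
width: 0.257
```

{"name": "arm_command", "arguments": {"moves": [{"claw": 0.1,"linear": [0,0.002,0],"turn": [0,0,0]},{"claw": 0.1,"linear": [0,0.004,0],"turn": [0,0,0]},{"claw": 0.1,"linear": [0,0.006,0],"turn": [0,0,0]},{"claw": 0.1,"linear": [0,0.008,0],"turn": [0,0,0]},{"claw": 0.1,"linear": [0,0.01,0],"turn": [0,0,0]},{"claw": 0.1,"linear": [0,0.01,0],"turn": [0,0,0]},{"claw": 0.1,"linear": [0,0.01,0],"turn": [0,0,0]},{"claw": 0.1,"linear": [0,0.01,0],"turn": [0,0,0]},{"claw": 0.1,"linear": [0,0.01,0],"turn": [0,0,0]},{"claw": 0.1,"linear": [0,0.01,0],"turn": [0,0,0]}]}}

```text
time_s: 23.0
ee_pos: [0.5787, -0.0356, 0.1845]
eef_rot: [[0.353, 0.001, 0.936], [-0.936, 0.001, 0.353], [-0.0, -1.0, 0.001]]
ft_force: [-0.8, 1.2, 7.1]
width: 0.25
```

{"name": "arm_command", "arguments": {"moves": [{"claw": 0.1,"linear": [0,0.002,0],"turn": [0,0,0]},{"claw": 0.1,"linear": [0,0.004,0],"turn": [0,0,0]},{"claw": 0.1,"linear": [0,0.006,0],"turn": [0,0,0]},{"claw": 0.1,"linear": [0,0.008,0],"turn": [0,0,0]},{"claw": 0.1,"linear": [0,0.01,0],"turn": [0,0,0]},{"claw": 0.1,"linear": [0,0.01,0],"turn": [0,0,0]},{"claw": 0.1,"linear": [0,0.01,0],"turn": [0,0,0]},{"claw": 0.1,"linear": [0,0.01,0],"turn": [0,0,0]},{"claw": 0.1,"linear": [0,0.01,0],"turn": [0,0,0]},{"claw": 0.1,"linear": [0,0.01,0],"turn": [0,0,0]}]}}

```text
time_s: 23.83
ee_pos: [0.5788, -0.0356, 0.184]
eef_rot: [[0.353, 0.002, 0.936], [-0.936, 0.001, 0.353], [0.0, -1.0, 0.002]]
ft_force: [-2.1, 0.5, 8.6]
width: 0.251
```

{"name": "arm_command", "arguments": {"moves": [{"claw": 0.1,"linear": [0,0.002,0],"turn": [0,0,0]},{"claw": 0.1,"linear": [0,0.004,0],"turn": [0,0,0]},{"claw": 0.1,"linear": [0,0.006,0],"turn": [0,0,0]},{"claw": 0.1,"linear": [0,0.008,0],"turn": [0,0,0]},{"claw": 0.1,"linear": [0,0.01,0],"turn": [0,0,0]},{"claw": 0.1,"linear": [0,0.01,0],"turn": [0,0,0]},{"claw": 0.1,"linear": [0,0.01,0],"turn": [0,0,0]},{"claw": 0.1,"linear": [0,0.01,0],"turn": [0,0,0]},{"claw": 0.1,"linear": [0,0.01,0],"turn": [0,0,0]},{"claw": 0.1,"linear": [0,0.01,0],"turn": [0,0,0]}]}}

```text
time_s: 24.67
ee_pos: [0.5788, -0.0355, 0.1836]
eef_rot: [[0.353, 0.002, 0.936], [-0.936, 0.001, 0.353], [0.0, -1.0, 0.002]]
ft_force: [-2.5, 0.9, 8.7]
width: 0.251
```

{"name": "arm_command", "arguments": {"moves": [{"claw": 0.1,"linear": [0,0.005,-0.003],"turn": [-0.003,0,0]},{"claw": 0.1,"linear": [0,0.007,-0.003],"turn": [-0.003,0,0]},{"claw": 0.1,"linear": [0,0.009,-0.003],"turn": [-0.003,0,0]},{"claw": 0.1,"linear": [0,0.011,-0.003],"turn": [-0.003,0,0]},{"claw": 0.1,"linear": [0,0.013,-0.003],"turn": [-0.003,0,0]},{"claw": 0.1,"linear": [0,0.015,-0.003],"turn": [-0.003,0,0]},{"claw": 0.1,"linear": [0,0.015,-0.003],"turn": [-0.003,0,0]},{"claw": 0.1,"linear": [0,0.015,-0.003],"turn": [-0.003,0,0]},{"claw": 0.1,"linear": [0,0.015,-0.003],"turn": [-0.003,0,0]},{"claw": 0.1,"linear": [0,0.015,-0.003],"turn": [-0.003,0,0]}]}}

```text
time_s: 25.5
ee_pos: [0.5789, -0.0356, 0.1829]
eef_rot: [[0.353, 0.001, 0.936], [-0.936, -0.0, 0.353], [0.001, -1.0, 0.001]]
ft_force: [-2.3, 0.6, 10.6]
width: 0.255
```

{"name": "arm_command", "arguments": {"moves": [{"claw": 0.1,"linear": [0,0.008,-0.005],"turn": [-0.001,0,0]},{"claw": 0.1,"linear": [0,0.01,-0.005],"turn": [-0.001,0,0]},{"claw": 0.1,"linear": [0,0.012,-0.005],"turn": [-0.001,0,0]},{"claw": 0.1,"linear": [0,0.014,-0.005],"turn": [-0.001,0,0]},{"claw": 0.1,"linear": [0,0.016,-0.005],"turn": [-0.001,0,0]},{"claw": 0.1,"linear": [0,0.018,-0.005],"turn": [-0.001,0,0]},{"claw": 0.1,"linear": [0,0.018,-0.005],"turn": [-0.001,0,0]},{"claw": 0.1,"linear": [0,0.018,-0.005],"turn": [-0.001,0,0]},{"claw": 0.1,"linear": [0,0.018,-0.005],"turn": [-0.001,0,0]},{"claw": 0.1,"linear": [0,0.018,-0.005],"turn": [-0.001,0,0]}]}}

```text
time_s: 26.33
ee_pos: [0.5787, -0.0357, 0.1822]
eef_rot: [[0.353, 0.002, 0.936], [-0.936, -0.0, 0.353], [0.001, -1.0, 0.002]]
ft_force: [-1.0, 0.5, 12.4]
width: 0.253
```

{"name": "arm_command", "arguments": {"moves": [{"claw": 0.1,"linear": [0,0.01,-0.003],"turn": [-0.002,0,0]},{"claw": 0.1,"linear": [0,0.012,-0.003],"turn": [-0.002,0,0]},{"claw": 0.1,"linear": [0,0.014,-0.003],"turn": [-0.002,0,0]},{"claw": 0.1,"linear": [0,0.016,-0.003],"turn": [-0.002,0,0]},{"claw": 0.1,"linear": [0,0.018,-0.003],"turn": [-0.002,0,0]},{"claw": 0.1,"linear": [0,0.02,-0.003],"turn": [-0.002,0,0]},{"claw": 0.1,"linear": [0,0.02,-0.003],"turn": [-0.002,0,0]},{"claw": 0.1,"linear": [0,0.02,-0.003],"turn": [-0.002,0,0]},{"claw": 0.1,"linear": [0,0.02,-0.003],"turn": [-0.002,0,0]},{"claw": 0.1,"linear": [0,0.02,-0.003],"turn": [-0.002,0,0]}]}}

```text
time_s: 27.17
ee_pos: [0.5788, -0.0357, 0.1815]
eef_rot: [[0.353, 0.002, 0.936], [-0.936, -0.001, 0.353], [0.002, -1.0, 0.002]]
ft_force: [-2.7, 1.0, 14.3]
width: 0.254
```

{"name": "arm_command", "arguments": {"moves": [{"claw": 0.1,"linear": [0,0.012,-0.005],"turn": [-0.003,0,0.001]},{"claw": 0.1,"linear": [0,0.014,-0.005],"turn": [-0.003,0,0.001]},{"claw": 0.1,"linear": [0,0.016,-0.005],"turn": [-0.003,0,0.001]},{"claw": 0.1,"linear": [0,0.018,-0.005],"turn": [-0.003,0,0.001]},{"claw": 0.1,"linear": [0,0.02,-0.005],"turn": [-0.003,0,0.001]},{"claw": 0.1,"linear": [0,0.022,-0.005],"turn": [-0.003,0,0.001]},{"claw": 0.1,"linear": [0,0.022,-0.005],"turn": [-0.003,0,0.001]},{"claw": 0.1,"linear": [0,0.022,-0.005],"turn": [-0.003,0,0.001]},{"claw": 0.1,"linear": [0,0.022,-0.005],"turn": [-0.003,0,0.001]},{"claw": 0.1,"linear": [0,0.022,-0.005],"turn": [-0.003,0,0.001]}]}}

```text
time_s: 28.0
ee_pos: [0.5788, -0.0358, 0.1808]
eef_rot: [[0.353, 0.002, 0.936], [-0.936, -0.001, 0.353], [0.001, -1.0, 0.001]]
ft_force: [-2.5, 2.2, 15.4]
width: 0.252
```

{"name": "arm_command", "arguments": {"moves": [{"claw": 0.1,"linear": [0,0.013,-0.005],"turn": [-0.003,0,0.001]},{"claw": 0.1,"linear": [0,0.015,-0.005],"turn": [-0.003,0,0.001]},{"claw": 0.1,"linear": [0,0.016,-0.005],"turn": [-0.003,0,0.001]},{"claw": 0.1,"linear": [0,0.018,-0.005],"turn": [-0.003,0,0.001]},{"claw": 0.1,"linear": [0,0.02,-0.005],"turn": [-0.003,0,0.001]},{"claw": 0.1,"linear": [0,0.022,-0.005],"turn": [-0.003,0,0.001]},{"claw": 0.1,"linear": [0,0.022,-0.005],"turn": [-0.003,0,0.001]},{"claw": 0.1,"linear": [0,0.022,-0.005],"turn": [-0.003,0,0.001]},{"claw": 0.1,"linear": [0,0.022,-0.005],"turn": [-0.003,0,0.001]},{"claw": 0.1,"linear": [0,0.022,-0.005],"turn": [-0.003,0,0.001]}]}}

```text
time_s: 28.83
ee_pos: [0.5788, -0.0358, 0.1796]
eef_rot: [[0.353, 0.001, 0.935], [-0.935, -0.001, 0.353], [0.001, -1.0, 0.001]]
ft_force: [0.4, 2.1, 10.0]
width: 0.253
```

The force fell from 15.4 to 10.0 N while the tool dropped, which is the click. I'll press a little more to confirm it is solid on the seat.

{"name": "arm_command", "arguments": {"moves": [{"claw": 0.1,"linear": [0,0.009,0],"turn": [-0.001,0,0.001]},{"claw": 0.1,"linear": [0,0.01,0],"turn": [-0.001,0,0.001]},{"claw": 0.1,"linear": [0,0.011,0],"turn": [-0.001,0,0.001]},{"claw": 0.1,"linear": [0,0.012,0],"turn": [-0.001,0,0.001]},{"claw": 0.1,"linear": [0,0.013,0],"turn": [-0.001,0,0.001]},{"claw": 0.1,"linear": [0,0.014,0],"turn": [-0.001,0,0.001]},{"claw": 0.1,"linear": [0,0.014,0],"turn": [-0.001,0,0.001]},{"claw": 0.1,"linear": [0,0.014,0],"turn": [-0.001,0,0.001]},{"claw": 0.1,"linear": [0,0.014,0],"turn": [-0.001,0,0.001]},{"claw": 0.1,"linear": [0,0.014,0],"turn": [-0.001,0,0.001]}]}}

```text
time_s: 29.67
ee_pos: [0.579, -0.0357, 0.1791]
eef_rot: [[0.353, 0.001, 0.935], [-0.935, -0.0, 0.353], [0.001, -1.0, 0.001]]
ft_force: [-3.4, 1.6, 13.3]
width: 0.25
```

Stiffness is now about 6.6 N/mm, against about 2.5 while sliding, so the cover is on the solid seat. I lift off straight up.

{"name": "arm_command", "arguments": {"moves": [{"claw": 0.1,"linear": [0,-0.02,0],"turn": [0,0,0]},{"claw": 0.1,"linear": [0,-0.05,0],"turn": [0,0,0]},{"claw": 0.1,"linear": [0,-0.1,0],"turn": [0,0,0]},{"claw": 0.1,"linear": [0,-0.2,0],"turn": [0,0,0]},{"claw": 0.1,"linear": [0,-0.3,0],"turn": [0,0,0]},{"claw": 0.1,"linear": [0,-0.45,0],"turn": [0,0,0]},{"claw": 0.1,"linear": [0,-0.5,0],"turn": [0,0,0]},{"claw": 0.1,"linear": [0,-0.5,0],"turn": [0,0,0]},{"claw": 0.1,"linear": [0,-0.5,0],"turn": [0,0,0]},{"claw": 0.1,"linear": [0,-0.5,0],"turn": [0,0,0]}]}}

```text
time_s: 30.5
ee_pos: [0.5788, -0.0357, 0.2286]
eef_rot: [[0.353, 0.0, 0.935], [-0.935, -0.0, 0.353], [0.0, -1.0, 0.0]]
ft_force: [-0.2, -0.8, -2.1]
width: 0.253
```

{"name": "arm_command", "arguments": {"moves": [{"claw": 0.1,"linear": [-0.3,0,0.1],"turn": [0,0,0]},{"claw": 0.1,"linear": [-0.6,0,0.2],"turn": [0,0,0]},{"claw": 0.1,"linear": [-0.9,0,0.2],"turn": [0,0,0]},{"claw": 0.1,"linear": [-1,0,0.2],"turn": [0,0,0]},{"claw": 0.1,"linear": [-1,0,0.2],"turn": [0,0,0]},{"claw": 0.1,"linear": [-1,0,0.2],"turn": [0,0,0]},{"claw": 0.1,"linear": [-1,0,0.2],"turn": [0,0,0]},{"claw": 0.1,"linear": [-1,0,0.2],"turn": [0,0,0]},{"claw": 0.1,"linear": [-1,0,0.2],"turn": [0,0,0]},{"claw": 0.1,"linear": [-1,0,0.2],"turn": [0,0,0]}]}}

```text
time_s: 31.33
ee_pos: [0.5623, 0.0642, 0.2285]
eef_rot: [[0.353, 0.0, 0.936], [-0.936, -0.0, 0.353], [0.0, -1.0, 0.0]]
ft_force: [1.0, 0.4, -2.2]
width: 0.254
```

Run:
```python
from h import *
p,d=grab('scene','s6'); q,e=grab('top','t6')
f=lambda p,u,v,w:cv2.resize(p[v-w:v+w,u-w:u+w],(400,400),interpolation=cv2.INTER_CUBIC)
cv2.imwrite('pics/c7.png',np.hstack([f(p,291,250,25),f(p,265,240,50)])[:,:,::-1])
for tag,n,d,u,v in(('s4','scene',0,290,246),('s6','scene',0,290,246),('t4','top',0,268,225),('t6','top',0,268,225)):
    d=np.load(tag+'.npz')['d']; C=cloud(n,d);P=C[v-12:v+12,u-8:u+8].reshape(-1,3);P=P[~np.isnan(P[:,0])]
    r=np.hypot(P[:,0]-.5785,P[:,1]+.0355); a=P[r<.007][:,2]; b=P[(r>.011)&(r<.018)][:,2]; print(tag,np.median(a),len(a),np.median(b),len(b))
```

```text
s4 0.14708403086247301 17 0.1326032734990767 80
s6 0.14183491999634723 21 0.12859957997106242 59
t4 0.147123264997442 35 0.13411057111747438 137
t6 0.1428248078285183 36 0.12915967206439727 133
```

View pics/c7.png

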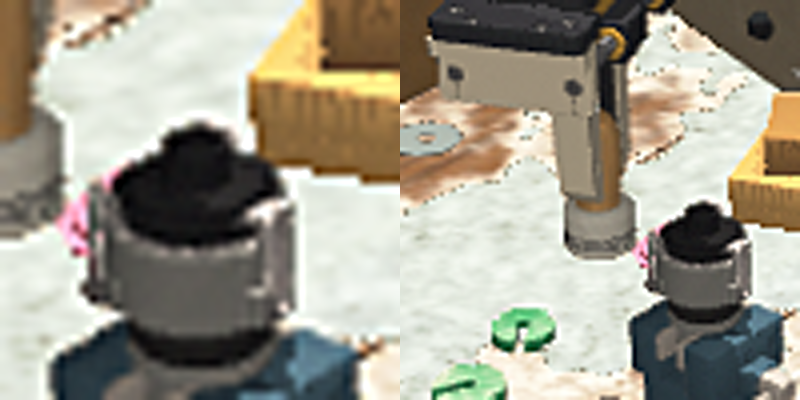

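The cover sits about 4.5 mm lower in both views, with its rim down between the hooks at (195,200), and the pusher hangs straight. I return it to its place.

{"name": "arm_command", "arguments": {"moves": [{"claw": 0.1,"linear": [-0.2,0,0],"turn": [0,0,0]},{"claw": 0.1,"linear": [-0.5,0,0.1],"turn": [0,0,0]},{"claw": 0.1,"linear": [-0.8,0,0.2],"turn": [0,0,0]},{"claw": 0.1,"linear": [-1,0.2,0.25],"turn": [0,0,0]},{"claw": 0.1,"linear": [-1,0.5,0.25],"turn": [0,0,0]},{"claw": 0.1,"linear": [-1,0.8,0.25],"turn": [0,0,0]},{"claw": 0.1,"linear": [-1,0.9,0.25],"turn": [0,0,0]},{"claw": 0.1,"linear": [-1,0.9,0.25],"turn": [0,0,0]},{"claw": 0.1,"linear": [-1,0.9,0.25],"turn": [0,0,0]},{"claw": 0.1,"linear": [-1,0.9,0.25],"turn": [0,0,0]}]}}

```text
time_s: 32.27
ee_pos: [0.5512, 0.1668, 0.1407]
eef_rot: [[0.352, 0.003, 0.936], [-0.936, 0.0, 0.352], [0.001, -1.0, 0.003]]
ft_force: [0.0, -0.3, -1.5]
width: 0.254
```

{"name": "arm_command", "arguments": {"moves": [{"claw": 0.1,"linear": [-0.2,0,0],"turn": [0,0,0]},{"claw": 0.1,"linear": [-0.4,0,0.1],"turn": [0,0,0]},{"claw": 0.1,"linear": [-0.55,0.2,0.13],"turn": [0,0,0]},{"claw": 0.1,"linear": [-0.55,0.4,0.13],"turn": [0,0,0]},{"claw": 0.1,"linear": [-0.55,0.6,0.13],"turn": [0,0,0]},{"claw": 0.1,"linear": [-0.55,0.75,0.13],"turn": [0,0,0]},{"claw": 0.1,"linear": [-0.55,0.8,0.13],"turn": [0,0,0]},{"claw": 0.1,"linear": [-0.55,0.82,0.13],"turn": [0,0,0]},{"claw": 0.1,"linear": [-0.55,0.82,0.13],"turn": [0,0,0]},{"claw": 0.1,"linear": [-0.55,0.82,0.13],"turn": [0,0,0]}]}}

```text
time_s: 33.1
ee_pos: [0.545, 0.223, 0.0604]
eef_rot: [[0.352, 0.005, 0.936], [-0.936, 0.001, 0.352], [0.001, -1.0, 0.005]]
ft_force: [0.1, 0.2, -1.8]
width: 0.252
```

Correct the 0.3° tilt, go down 6 mm, and then feel for the bench.

{"name": "arm_command", "arguments": {"moves": [{"claw": 0.1,"linear": [0,0.01,0],"turn": [-0.006,0,0]},{"claw": 0.1,"linear": [0,0.02,0],"turn": [-0.006,0,0]},{"claw": 0.1,"linear": [0,0.03,0],"turn": [-0.006,0,0]},{"claw": 0.1,"linear": [0,0.04,0],"turn": [-0.006,0,0]},{"claw": 0.1,"linear": [0,0.05,0],"turn": [-0.006,0,0]},{"claw": 0.1,"linear": [0,0.06,0],"turn": [-0.006,0,0]},{"claw": 0.1,"linear": [0,0.06,0],"turn": [-0.006,0,0]},{"claw": 0.1,"linear": [0,0.06,0],"turn": [-0.006,0,0]},{"claw": 0.1,"linear": [0,0.06,0],"turn": [-0.006,0,0]},{"claw": 0.1,"linear": [0,0.06,0],"turn": [-0.006,0,0]}]}}

```text
time_s: 33.93
ee_pos: [0.5451, 0.223, 0.0545]
eef_rot: [[0.352, 0.0, 0.936], [-0.936, -0.001, 0.352], [0.001, -1.0, 0.0]]
ft_force: [-0.3, -0.0, -1.9]
width: 0.252
```

{"name": "arm_command", "arguments": {"moves": [{"claw": 0.1,"linear": [0,0.004,0],"turn": [0,0,0]},{"claw": 0.1,"linear": [0,0.008,0],"turn": [0,0,0]},{"claw": 0.1,"linear": [0,0.012,0],"turn": [0,0,0]},{"claw": 0.1,"linear": [0,0.015,0],"turn": [0,0,0]},{"claw": 0.1,"linear": [0,0.015,0],"turn": [0,0,0]},{"claw": 0.1,"linear": [0,0.015,0],"turn": [0,0,0]},{"claw": 0.1,"linear": [0,0.015,0],"turn": [0,0,0]},{"claw": 0.1,"linear": [0,0.015,0],"turn": [0,0,0]},{"claw": 0.1,"linear": [0,0.015,0],"turn": [0,0,0]},{"claw": 0.1,"linear": [0,0.015,0],"turn": [0,0,0]}]}}

```text
time_s: 34.77
ee_pos: [0.5451, 0.223, 0.0529]
eef_rot: [[0.352, 0.0, 0.936], [-0.936, -0.001, 0.352], [0.001, -1.0, 0.0]]
ft_force: [-0.1, -0.4, -1.9]
width: 0.255
```

Still hanging, about where it was picked up. Another 1 mm down.

{"name": "arm_command", "arguments": {"moves": [{"claw": 0.1,"linear": [0,0.004,0],"turn": [0,0,0]},{"claw": 0.1,"linear": [0,0.007,0],"turn": [0,0,0]},{"claw": 0.1,"linear": [0,0.01,0],"turn": [0,0,0]},{"claw": 0.1,"linear": [0,0.01,0],"turn": [0,0,0]},{"claw": 0.1,"linear": [0,0.01,0],"turn": [0,0,0]},{"claw": 0.1,"linear": [0,0.01,0],"turn": [0,0,0]},{"claw": 0.1,"linear": [0,0.01,0],"turn": [0,0,0]},{"claw": 0.1,"linear": [0,0.01,0],"turn": [0,0,0]},{"claw": 0.1,"linear": [0,0.01,0],"turn": [0,0,0]},{"claw": 0.1,"linear": [0,0.01,0],"turn": [0,0,0]}]}}

```text
time_s: 35.6
ee_pos: [0.5452, 0.223, 0.0525]
eef_rot: [[0.352, 0.001, 0.936], [-0.936, -0.0, 0.352], [0.001, -1.0, 0.0]]
ft_force: [-1.9, -1.6, 6.1]
width: 0.251
```

On the bench. I release it and rise straight up.

{"name": "arm_command", "arguments": {"moves": [{"claw": 0.1,"linear": [0,-0.001,0],"turn": [0,0,0]},{"claw": 0.5,"linear": [0,-0.001,0],"turn": [0,0,0]},{"claw": 0.5,"linear": [0,-0.001,0],"turn": [0,0,0]},{"claw": 0.5,"linear": [0,-0.001,0],"turn": [0,0,0]},{"claw": 0.5,"linear": [0,-0.001,0],"turn": [0,0,0]},{"claw": 0.5,"linear": [0,-0.1,0],"turn": [0,0,0]},{"claw": 0.5,"linear": [0,-0.3,0],"turn": [0,0,0]},{"claw": 0.5,"linear": [0,-0.6,0],"turn": [0,0,0]},{"claw": 0.5,"linear": [0,-1,0],"turn": [0,0,0]},{"claw": 0.5,"linear": [0,-1,0],"turn": [0,0,0]}]}}

```text
time_s: 36.43
ee_pos: [0.5473, 0.2239, 0.1611]
eef_rot: [[0.352, 0.01, 0.936], [-0.936, 0.003, 0.352], [0.001, -1.0, 0.01]]
ft_force: [0.9, 0.1, 1.5]
width: 0.504
```

{"name": "arm_command", "arguments": {"moves": [{"claw": 0.5,"linear": [0,-0.2,-0.2],"turn": [0,0,0]},{"claw": 0.5,"linear": [0,-0.5,-0.5],"turn": [0,0,0]},{"claw": 0.5,"linear": [0,-0.8,-0.8],"turn": [0,0,0]},{"claw": 0.5,"linear": [0,-0.8,-1],"turn": [0,0,0]},{"claw": 0.5,"linear": [0,-0.8,-1],"turn": [0,0,0]},{"claw": 0.5,"linear": [0,-0.8,-1],"turn": [0,0,0]},{"claw": 0.5,"linear": [0,-0.8,-1],"turn": [0,0,0]},{"claw": 0.5,"linear": [0,-0.8,-1],"turn": [0,0,0]},{"claw": 0.5,"linear": [0,-0.8,-1],"turn": [0,0,0]},{"claw": 0.5,"linear": [0,-0.8,-1],"turn": [0,0,0]}]}}

```text
time_s: 37.27
ee_pos: [0.4532, 0.1885, 0.2394]
eef_rot: [[0.352, 0.008, 0.936], [-0.936, 0.002, 0.352], [0.001, -1.0, 0.008]]
ft_force: [0.1, 0.2, 0.5]
width: 0.504
```

Run:
```python
from h import *
p,d=grab('scene','s7'); q,e=grab('top','t7')
cv2.imwrite('pics/c8.png',np.vstack([cv2.resize(p[225:400,170:400],(789,600))])[:,:,::-1])
A=[]
for tag in('t6','t7'):
    d=np.load(tag+'.npz')['d']; C=cloud('top',d);P=C[205:245,250:286].reshape(-1,3);P=P[~np.isnan(P[:,0])]
    r=np.hypot(P[:,0]-.5785,P[:,1]+.0357); Q=P[(r>.011)&(r<.0175)&(P[:,2]>.12)&(P[:,2]<.14)]
    B=np.c_[Q[:,0]-.5785,Q[:,1]+.0357,np.ones(len(Q))]; s=np.linalg.lstsq(B,Q[:,2],rcond=None)[0]; print(tag,len(Q),'tilt deg',np.degrees(s[:2]).round(2),'z',s[2].round(4))
a=np.load('scene0.npz')['p']
for nm,u,v in(('bush',324,335),('ring',372,298),('tin',200,318)): 
    w=14 if nm!='tin' else 24; print(nm,np.abs(a[v-w:v+w,u-w:u+w].astype(int)-p[v-w:v+w,u-w:u+w]).mean().round(2))
```

```text
t6 123 tilt deg [ 1.17 -1.14] z 0.1294
t7 130 tilt deg [ 1.56 -1.05] z 0.1294
bush 2.82
ring 1.96
tin 2.49
```

View pics/c8.png

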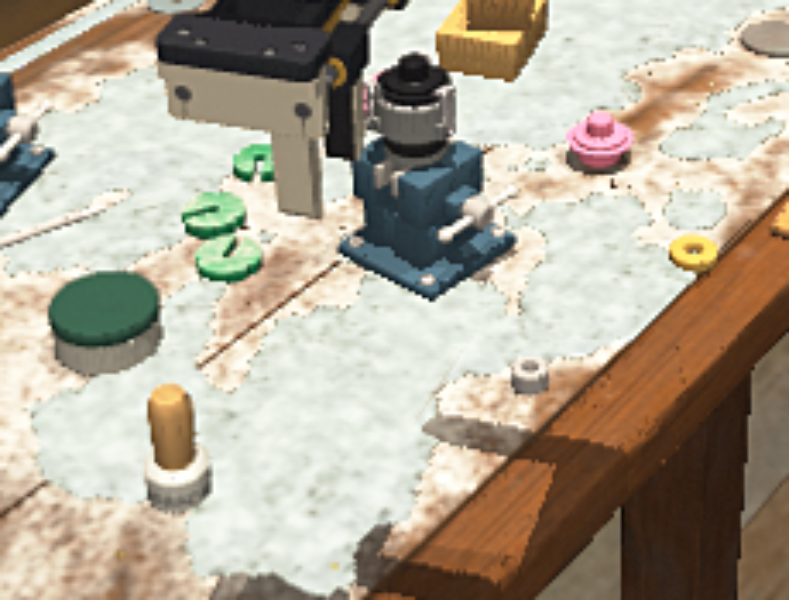

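The pusher stands upright at (180,450) of the crop, and the tin, bush and ring look untouched. The depth tilt of about 1.5° is near its noise level, so I average more frames.

Run:
```python
from h import *
def fit(n,d,box,lo,hi,c,r0,r1):
    C=cloud(n,d)[box[0]:box[1],box[2]:box[3]].reshape(-1,3);P=C[~np.isnan(C[:,0])]
    r=np.hypot(P[:,0]-c[0],P[:,1]-c[1]); Q=P[(r>r0)&(r<r1)&(P[:,2]>lo)&(P[:,2]<hi)]
    B=np.c_[Q[:,:2]-c,np.ones(len(Q))]; s=np.linalg.lstsq(B,Q[:,2],rcond=None)[0]; return len(Q),np.degrees(s[:2]).round(2),s[2].round(4)
c=np.array([.5785,-.0355])
for n,box,t0 in(('top',(205,245,250,286),'t4'),('scene',(225,262,272,310),'s4')):
    D=np.array([env.grab_frame(n)[1] for _ in range(15)]); D[D==0]=np.nan; m=np.nanmean(D,0); m=np.nan_to_num(m)
    print(n,'now land',fit(n,m,box,.122,.137,c,.0105,.0175),'boss',fit(n,m,box,.137,.15,c,0,.008))
    print('  resting',fit(n,np.load(t0+'.npz')['d'],box,.126,.141,c,.0105,.0175), 'noise',np.nanstd(D,0)[box[0]:box[1],box[2]:box[3]].mean())
    k=cloud(n,m); 
    if n=='top': print('bench',fit(n,m,(240,300,180,235),-.01,.01,k[270,205,:2],0,.05))
    else:
        print('pusher top',fit(n,m,(325,350,205,235),.062,.08,np.array([.544,.223]),0,.012))
```

```text
top now land (129, array([0.19, 0.08]), np.float64(0.1295)) boss (45, array([ 1.86, -3.97]), np.float64(0.1428))
  resting (137, array([ 1.08, -1.84]), np.float64(0.1341)) noise 0.0019009702
bench (1443, array([ 0.54, -0.14]), np.float64(0.0026))
scene now land (58, array([ 1.05, -0.93]), np.float64(0.1286)) boss (24, array([ 1.72, -5.19]), np.float64(0.142))
  resting (63, array([ 2.86, -2.03]), np.float64(0.1331)) noise 0.002419739
pusher top (107, array([ 12.46, -12.46]), np.float64(0.0685))
```

Averaged, the top view shows the land level to about 0.2° and 4.6 mm below its resting height. The cover is home and flat, so I hand in.

```bash
python3 -c "
from plant import env
s=env.read_state(); print(s['time_s'],s['ft_force']); env.job_done()"
```

```text
38.8667 [-0.81328756  0.14001842 -0.41150506]
the job is handed in; nothing more can be done
```

I pressed the black cover home with the pusher and handed the job in at 38.9 s. It reports no verdict.

- **Placing:** I set the cover in the housing's mouth with the fingers, touching the hooks with about 5 N, and let go of it there.
- **Pressing:** The load on the cover rose to about 17 N, the highest I read, though only at the end of each step. Then came the click: the force fell by about 5 N as the tool dropped. After that it got about 2.5 times stiffer, as expected on the solid seat.
- **Cover height:** Both cameras show the cover 4.5 to 4.6 mm below where it had rested on the hooks.
- **Flatness:** The top camera, averaged over 15 frames, shows the cover's land level to about 0.2°. Two single frames had shown 1.2° to 1.5°, and the scene camera's average about 1°. I took these as noise and few points.
- **Pusher and the rest:** The pusher stands upright on the bench about 2 mm from where it started. The tin, bush and ring look unmoved, and the arm is clear of everything.

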